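Line up a swung cover plate with a drift pin, then fit its bolts

TASK

The cover plate on the machine housing has swung off its holes. Take the orange-headed drift pin from the wooden rack and push it fully home through the orange-ringed hole, so that it brings the plate back in line, and leave it there; only then put the two dark-headed bolts fully home in the other two holes, either way round, with their heads down on the plate. Leave the red-headed scrap bolt in the rack, and do not shift the oil bottle or the brush.

Things in the scene. Friction and masses are not known exactly. Their poses are not given: they have to be found in the camera images.
- housing: grey-green cast housing block, fixed, 200 mm (x) by 130 mm (y) by 52 mm tall; origin at the middle of its underside. The aluminium cover plate (170 by 116 by 12 mm) lies on it, its top 64 mm above the table. The head of the bolt already fitted (28 mm across, 22 mm tall) is at x = -75, y = -40 mm of this frame.
- plate (a joint): turn of the cover plate about the vertical axis of the bolt already fitted (rad, anticlockwise from above is positive). 0: all holes in line with the housing's. Starts 0.03 to 0.055, that is 4.6 to 8.4 mm off at the orange-ringed hole; limits +-0.09. It stays where it is left and takes about 2 N at the orange-ringed hole to turn.
- housing_hole_drift (a point): axis of the housing's hole for the drift (22 mm across, right through the block), at the height of the plate's top, 64 mm above the table. Fixed with the housing, axes as the housing's; x = +55, y = +40 mm in its frame.
- plate_hole_drift (a point): middle of the mouth of the plate's orange-ringed hole (22 mm across, through the 12 mm plate), opposite the bolt already fitted; in the top face of the plate, turns with it.
- housing_hole_bolt1 (a point): like housing_hole_drift, for bolt hole 1 (22 mm across), at x = +55, y = -40 mm of the housing's frame.
- plate_hole_bolt1 (a point): middle of the mouth of the plate's bolt hole 1 (22 mm across), turns with the plate.
- housing_hole_bolt2 (a point): like housing_hole_drift, for bolt hole 2 (22 mm across), at x = -75, y = +40 mm of the housing's frame.
- plate_hole_bolt2 (a point): middle of the mouth of the plate's bolt hole 2 (22 mm across), turns with the plate.
- stud1_top (a point): top of a fixed hold-down stud on the housing's ledge, 102 mm above the table: nut 26 mm across up to 70 mm above the table, then a 16 mm stud. It stands 33 mm from bolt hole 1 along the block's x axis, so fingers there should close along the block's y axis.
- stud2_top (a point): the same stud beside the orange-ringed hole, 33 mm from it along the block's x axis.
- rack: wooden block, fixed, 130 by 130 by 66 mm tall, origin at the middle of its underside; four through holes 23 mm across at x, y = +-31 mm of its frame, one piece in each, in any order. Fingers fit most freely when they close along a diagonal of the block.
- drift_head (a point): drift pin with an orange head, at the head's axis, 18 mm above the head's underside. Head 28 mm across and 44 mm tall; below it steel: 20 mm long at 21 mm across, then a 40 mm long taper down to a 7 mm nose (60 mm below the head in all). 0.15 to 0.29 kg. Stands nose down in the rack, hanging by its head on the top face; z axis up along the pin.
- bolt_a_head (a point): bolt with a dark steel head, at the middle of its round head, 18 mm above the underside of the head. Head 28 mm across and 36 mm tall; below it a round steel shank 19.5 mm across and 56 mm long, whose last 8 mm narrow to a 13 mm tip. 0.18 to 0.33 kg. Stands tip down in the rack, hanging by its head on the rack's top face; z axis up along the bolt. Same as bolt b.
- bolt_b_head (a point): bolt with a dark steel head, at the middle of its round head, 18 mm above the underside of the head. Head 28 mm across and 36 mm tall; below it a round steel shank 19.5 mm across and 56 mm long, whose last 8 mm narrow to a 13 mm tip. 0.18 to 0.33 kg. Stands tip down in the rack, hanging by its head on the rack's top face; z axis up along the bolt. Same as bolt a.
- scrap_head (a point): scrap bolt with a red head, stays in the rack; point at the middle of its round head, 18 mm above the underside of the head. Head 28 mm across and 36 mm tall; below it a round steel shank 19.5 mm across and 56 mm long, whose last 8 mm narrow to a 13 mm tip. 0.18 to 0.33 kg. Stands tip down in the rack, hanging by its head on the rack's top face; z axis up along the bolt. 
- oil_mid (a point): white oil bottle, loose, 54 mm across and 170 mm tall, upright between rack and housing; point on its axis half-way up (85 mm).
- brush: chip brush lying on the table between rack and housing, about 160 mm long along its x axis, under 40 mm tall; origin at its underside.

How it is judged:
By the outcome, as a careful person would: the job done as asked, in the order asked, and still so for the second after the job is handed in, with the robot touching nothing.
It also fails if it takes over 72 s, if anything falls off the work surface, if the arm or the gripper's body presses on something with over 40 N, if the wrist force passes 120 N, or if a joint passes its speed limit or range.

ROBOT

A 6-joint arm with a two-finger parallel gripper is mounted at the origin on the work surface. World frame = base frame: x ahead of the robot, y to its left, z up, the work surface at z = 0. Lengths are in m, angles in rad, forces in N, time in s.
With the tool pointing down it reaches from about 0.3 to 0.75 m from the base axis. Payload 8.5 kg.
Tool frame: the origin (TCP) lies between the finger pads; the fingertips stand ahead of it and the grasp point (between the pads) lies 11 mm behind it (r.finger_overhang is the z of the fingertips in the tool frame, in m); z points along the fingers, y is the direction in which the jaws open and shut (so a half turn about z gives the same grasp; the last joint's range is limited). The gripper opens to 85 mm and grips with 20 to 120 N. Pads are 22 mm wide; open, the fingers measure 114 mm over their backs; the gripper's body (76 mm by 85 mm) begins 54 mm behind the grasp point. The pads swing forward as they close: fully open they stand 13 mm farther back than shut.
Start: joints at [-1.393, 0.381, 1.297, -0, 1.464, -0.215], TCP at [0.211, -0.508, 0.239] pointing down, gripper open.
Joint ranges: [-3.11, 3.11], [-0.89, 2.33], [0.22, 2.48], [-1.42, 4.56], [0.17, 2.85], [-2.88, 2.88]. Speed limits (rad/s): [2.39, 2.39, 3.14, 3.14, 3.14, 3.14].

INTERFACE

Orientations are given as a unit quaternion [w, x, y, z].
In Python, from station import r, cams, job, models gives the robot as it stands.
- The arm moves only by the shell command python3 -m inch 'ROWS' [OPENING]. ROWS is JSON, a list of rows, each a list of 6 numbers: the shift along the tool's x, y, z in cm, then the turn, a rotation vector about the tool's x, y, z in rad. In form: [[dx, dy, dz, wx, wy, wz], ...]. A call has 1 to 5 rows; each row shifts and turns the pose as measured when the row begins, along the tool's axes as they then stand; what a row does not reach is not made up. A row lasts 1/12 s, in which the tool goes at most 41.7 mm and 7.16 degrees, less where a joint would pass 70% of its speed; a pose out of reach is approached as far as the arm can. A call with a gripper value outside its range is refused whole. OPENING is the closure, from 0 (fully open) to 1 (shut), set as the call begins (- or left out, the last holds). The fingers move at their own pace and stop on an object; the grip force is fixed at half the most. Time passes only in rows, so rows that do not move let the fingers close. It gives the time, the measured TCP pose, the force and the opening at its end, in the units of the state.
- r.read_state(): the state, without advancing time (a new reading comes with each control period).
- cams.snapshot(name): name is "side" or "top"; returns a dict with "image" (420x560x3 uint8, red, green, blue), "depth" (420x560 float32, m along the optical axis (not along the pixel's ray), 0 where there is no reading), "K" (3x3 intrinsics, pixels), "rvec" (rotation vector, rad) and "tvec" (3), from world to camera coordinates, as OpenCV has them. Camera axes: x right, y down, z forward; pixel columns grow to the right and rows downward; lengths in m; the calibration is good to about 2 mm. A picture is of the moment at which its call begins.
- job.finish_job(): hands the job in, once; it reports no verdict.
Trained networks look in a picture, given as the dict that the camera call returned (one of the last four; its "shot" number tells which), for a name from the list of things; names that differ only in an ending like _2 or _b are one class to them, and where a whole thing is asked for, a point or a joint stands for the part that bears it (a point fixed in the world has none). Each returns a list of dicts, best first, with "p" (0 to 1); they miss things now and then, are a little off and sometimes report something else, mostly with a low value. They report only what shows in the picture. A call takes as long as a camera call.
- models.silhouettes(picture, thing): "region" (420x560 bool, what is visible of it) and "rect" ([centre column, centre row, width, height] in pixels, round what is visible of it).
The state is a dict: "time": time; "q": joint angles; "qvel": joint speeds; "tau": joint torques, N m; "tcp_pos": TCP position; "tool_rot": TCP orientation; "ft_force": force on the tool from outside, world axes, zero at the start; "wrist_torque": the same for the moment, N m; "width": finger opening in m.
Only numpy, scipy, OpenCV 4.12 (cv2) and the standard library are available. Lean on these libraries where they do the work, as an engineer would, in place of code of your own. Each camera call takes 0.05 s, during which the arm holds its last target.

## Working session

There is one attempt and no reset: what is moved stays moved. The work goes in short steps, Python scripts to look and compute and a shell command to move; the robot and the scene stay as the last step left them, time stands still between calls to the robot, and variables do not carry over. Pictures are saved under pics/ and viewed, and the job is handed in when it is done.

```bash
ls -la; mkdir -p pics
python3 - <<'E'
from station import r,cams,job,models
import cv2,numpy as np
s=r.read_state();print(s, r.finger_overhang)
for n in("side","top"):
    p=cams.snapshot(n);cv2.imwrite(f"pics/{n}0.png",p["image"][:,:,::-1])
    R=cv2.Rodrigues(p["rvec"])[0];print(n,p["K"],-R.T@p["tvec"],R)
    np.savez(f"{n}0.npz",**{k:p[k] for k in("image","depth","K","rvec","tvec")})
E
```

```text
total 12
drwxr-xr-x  3 agent agent 4096 Dec  6 21:14 .
drwxr-xr-x 23 root  root  4096 Dec  6 21:14 ..
drwxr-xr-x  2 agent agent 4096 Dec  6 21:14 pics
{'time': 0.0, 'q': array([-1.39328413e+00,  3.81213708e-01,  1.29829130e+00, -3.50374948e-05,
        1.46359793e+00, -2.15288588e-01]), 'qvel': array([ 0.00067806, -0.00025537,  0.0021565 , -0.00013943, -0.001289  ,
       -0.00015463]), 'tau': array([ 3.59807000e-04, -4.48466206e+01, -2.31276619e+01, -9.42481438e-05,
        4.74857516e-03,  9.46558544e-06]), 'tcp_pos': array([ 0.21047   , -0.50781884,  0.23869196]), 'tool_rot': array([-7.55339556e-04,  9.80774710e-01,  1.95141994e-01, -3.15117565e-06]), 'ft_force': array([-0.76548912,  0.08756163,  0.76768839]), 'wrist_torque': array([-0.00275916,  0.01813229,  0.02662782]), 'width': 0.08542399259506714} 0.008
side [[396.02483784   0.         275.94186819]
 [  0.         396.02483784 209.72557031]
 [  0.           0.           1.        ]] [0.48414529 0.6842979  0.5022655 ] [[-0.99010406 -0.13882966  0.02050042]
 [-0.08769309  0.49801379 -0.8627237 ]
 [ 0.10956215 -0.85598399 -0.50525988]]
top [[404.41225176   0.         280.03760599]
 [  0.         404.41225176 210.72321124]
 [  0.           0.           1.        ]] [ 0.51039548 -0.03020317  0.78049523] [[ 0.0058084  -0.99917938 -0.04008538]
 [-0.99694433 -0.00266337 -0.07806991]
 [ 0.07789909  0.04041636 -0.99614168]]
```

View pics/top0.png

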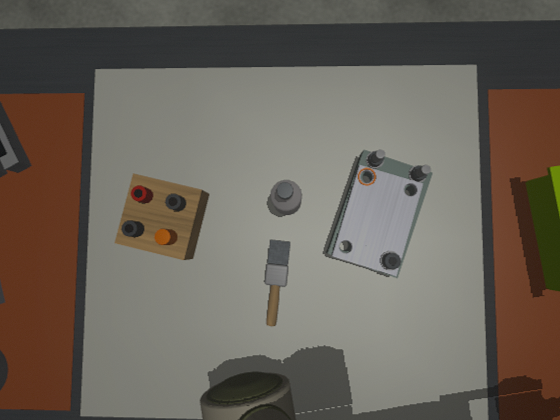

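View pics/side0.png

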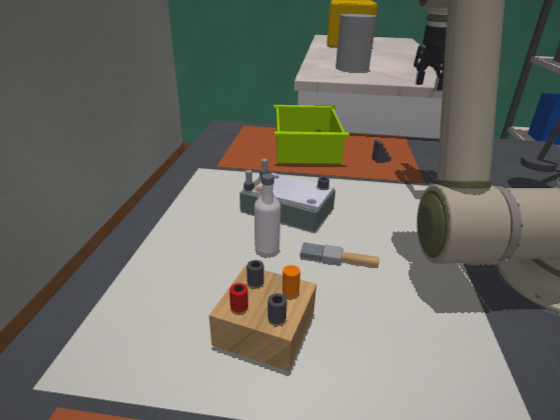

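```bash
cat > h.py <<'E'
import numpy as np,cv2
from scipy.spatial.transform import Rotation as Ro
def cam(p):
    R=cv2.Rodrigues(np.array(p["rvec"]))[0];t=np.array(p["tvec"]).reshape(3);return p["K"],R,t
def atz(p,uv,z):
    K,R,t=cam(p);d=R.T@np.linalg.inv(K)@np.array([uv[0],uv[1],1.]);c=-R.T@t
    return c+d*(z-c[2])/d[2]
def cloud(p,mask=None):
    K,R,t=cam(p);d=p["depth"];m=d>0
    if mask is not None:m&=mask
    v,u=np.nonzero(m);z=d[v,u]
    X=np.c_[(u-K[0,2])/K[0,0]*z,(v-K[1,2])/K[1,1]*z,z]
    return (X-t)@R,u,v
def proj(p,X):
    return cv2.projectPoints(np.atleast_2d(X).astype(float),np.array(p["rvec"]),np.array(p["tvec"]).astype(float),p["K"],None)[0].reshape(-1,2)
E
python3 - <<'E'
from station import r,cams,job,models
from h import *
for n in("top","side"):
    p=cams.snapshot(n)
    for th in("drift_head","bolt_a_head","scrap_head","oil_mid","brush","rack","housing","plate"):
        for o in models.silhouettes(p,th)[:3]:
            X,u,v=cloud(p,o["region"])
            if len(X)==0: print(n,th,"none");continue
            zt=np.percentile(X[:,2],95);T=X[X[:,2]>zt-.006]
            print(n,th,round(o["p"],2),np.round(o["rect"],1),o["region"].sum(),"ztop",round(zt,4),"top mean",T[:,:2].mean(0).round(4),"mid",((T[:,:2].min(0)+T[:,:2].max(0))/2).round(4))
img=np.load("top0.npz")["image"]
c=cv2.resize(img[140:290,310:445],None,fx=4,fy=4,interpolation=cv2.INTER_CUBIC);cv2.imwrite("pics/top0h.png",c[:,:,::-1])
c=cv2.resize(img[160:270,100:220],None,fx=5,fy=5,interpolation=cv2.INTER_CUBIC);cv2.imwrite("pics/top0r.png",c[:,:,::-1])
E
```

```text
top drift_head 0.81 [166.4 239.5  20.4  12.2] 300 ztop 0.1113 top mean [0.519  0.1935] mid [0.519 0.194]
top bolt_a_head 0.74 [174.9 204.7  21.3  14.4] 261 ztop 0.1034 top mean [0.5801 0.1789] mid [0.5798 0.1797]
top bolt_a_head 0.28 [132.8 228.2  22.   19.1] 289 ztop 0.1032 top mean [0.5336 0.2535] mid [0.5341 0.2543]
top scrap_head 0.56 [141.2 195.9  24.5  15.1] 289 ztop 0.1031 top mean [0.5933 0.2398] mid [0.5934 0.2407]
top oil_mid 0.96 [288.3 196.9  29.6  35.9] 830 ztop 0.1704 top mean [ 0.5901 -0.0125] mid [ 0.59   -0.0127]
top oil_mid 0.48 [161.1 218.3  97.   86.2] 4578 ztop 0.0675 top mean [0.5557 0.2138] mid [0.5553 0.2169]
top brush 0.61 [277.7 284.   29.8  86.3] 1410 ztop 0.0208 top mean [0.4508 0.0066] mid [0.4359 0.0049]
top brush 0.31 [378.9 218.7  86.5 111.7] 6149 ztop 0.0666 top mean [ 0.5497 -0.1735] mid [ 0.5518 -0.1732]
top rack 0.86 [162.2 217.9 101.1  86.9] 4714 ztop 0.0677 top mean [0.5559 0.2139] mid [0.557 0.217]
top housing 0.61 [381.6 212.2 100.4 132.1] 8386 ztop 0.0799 top mean [ 0.5631 -0.2004] mid [ 0.5683 -0.2087]
top plate 0.63 [373.4 219.4  89.6 116.1]
[... 433 characters left out ...]
 1627 ztop 0.1629 top mean [ 0.5915 -0.0034] mid [ 0.5916 -0.0077]
side brush 0.71 [338.4 253.9  79.1  25.9] 1111 ztop 0.0197 top mean [0.4515 0.0138] mid [0.4382 0.0094]
side brush 0.19 [291.2 282.3  18.9  28.6] 518 ztop 0.11 top mean [0.5206 0.2007] mid [0.5208 0.1983]
side rack 0.67 [262.8 318.5 113.8 106. ] 6309 ztop 0.0665 top mean [0.5545 0.2377] mid [0.5571 0.2247]
side housing 0.72 [284.  194.2  91.4  69.6] 3329 ztop 0.0803 top mean [ 0.5838 -0.191 ] mid [ 0.5701 -0.1271]
side plate 0.59 [292.4 193.6  80.9  38.2] 1586 ztop 0.0748 top mean [ 0.4849 -0.1814] mid [ 0.522  -0.1088]
side plate 0.19 [286.7 195.6  97.   74.3] 3333 ztop 0.0809 top mean [ 0.5882 -0.1916] mid [ 0.5702 -0.2021]
```

View pics/top0h.png

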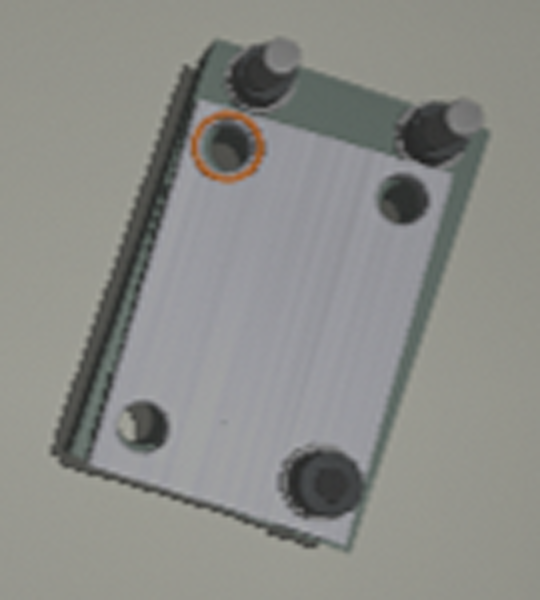

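View pics/top0r.png

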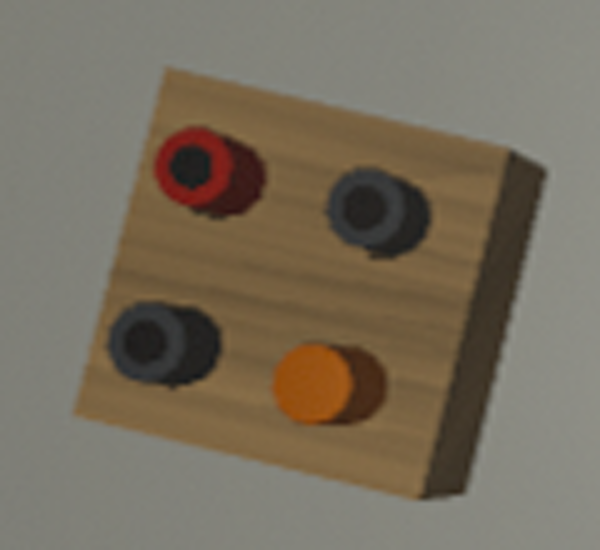

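```bash
cat > fit.py <<'E'
from h import *
from scipy.optimize import least_squares
p=dict(np.load("top0.npz"))
obs=dict(s2=(380.9,153.4,.102),s1=(425.6,168.4,.102),fb=(392.4,260.1,.086),d=(367,176.1,.064),b1=(410.6,189.4,.064),b2=(345.4,246.1,.064))
W={k:atz(p,v[:2],v[2]) for k,v in obs.items()}
L=dict(s2=(88,40),s1=(88,-40),fb=(-75,-40),d=(55,40),b1=(55,-40),b2=(-75,40))
def model(q):
    x,y,a,b=q;o={}
    Rm=lambda t:np.array([[np.cos(t),-np.sin(t)],[np.sin(t),np.cos(t)]])
    P=np.array([-75,-40])
    for k,l in L.items():
        l=np.array(l,float)
        if k in("d","b1","b2"): l=P+Rm(b)@(l-P)
        o[k]=np.array([x,y])+Rm(a)@l/1000
    return o
f=lambda q:np.concatenate([(model(q)[k]-W[k][:2])*1000 for k in L])
s=least_squares(f,[.55,-.18,-.3,.04],x_scale=[.01,.01,.1,.01])
print(s.x); print(dict(zip(L,s.fun.reshape(-1,2).round(2))))
for k in L: print(k,W[k].round(4),model(s.x)[k].round(4))
h=model(np.r_[s.x[:3],0]); print({k:v.round(4) for k,v in h.items()})
# pixel offset: plate at 0: from plate direction
E
python3 fit.py
python3 - <<'E'
from h import *
# rack: ellipses of head tops
for n,px in(("top",[(140.4,193.6),(174.,202.),(129.8,228.9),(163.4,237.3)]),):
    p=dict(np.load(n+"0.npz"))
    img=p["image"].astype(int)
    for c,z,nm in(((313,383),.110,"or"),((366,208),.102,"d1"),((148,342),.102,"d2"),((194,166),.102,"red")):
        uv=(100+(c[0]+.5)/5-.5,160+(c[1]+.5)/5-.5); print(nm,uv,atz(p,uv,z).round(4))
p=dict(np.load("side0.npz"))
c=cv2.resize(p["image"][240:340,210:330],None,fx=5,fy=5,interpolation=cv2.INTER_CUBIC);cv2.imwrite("pics/side0r.png",c[:,:,::-1])
c=cv2.resize(p["image"][150:230,230:345],None,fx=5,fy=5,interpolation=cv2.INTER_CUBIC);cv2.imwrite("pics/side0h.png",c[:,:,::-1])
E
```

```text
[ 0.56492714 -0.17988712 -0.33901043  0.0366042 ]
{'s2': array([0.37, 0.88]), 's1': array([-0.54, -0.79]), 'fb': array([-0.67, -0.24]), 'd': array([0.33, 0.25]), 'b1': array([ 0.25, -0.11]), 'b2': array([0.27, 0.01])}
s2 [ 0.6609 -0.1723  0.102 ] [ 0.6612 -0.1714]
s1 [ 0.6352 -0.2461  0.102 ] [ 0.6346 -0.2469]
fb [ 0.4816 -0.1924  0.086 ] [ 0.4809 -0.1927]
d [ 0.6285 -0.1553  0.064 ] [ 0.6288 -0.155 ]
b1 [ 0.6047 -0.2313  0.064 ] [ 0.605  -0.2314]
b2 [ 0.5045 -0.1163  0.064 ] [ 0.5047 -0.1163]
{'s2': array([ 0.6612, -0.1714]), 's1': array([ 0.6346, -0.2469]), 'fb': array([ 0.4809, -0.1927]), 'd': array([ 0.6301, -0.1605]), 'b1': array([ 0.6035, -0.2359]), 'b2': array([ 0.5075, -0.1172])}
or (162.2, 236.2) [0.5195 0.1944 0.11  ]
d1 (172.8, 201.2) [0.5793 0.1805 0.102 ]
d2 (129.2, 228.0) [0.5332 0.2544 0.102 ]
red (138.4, 192.8) [0.5936 0.2405 0.102 ]
```

View pics/side0r.png

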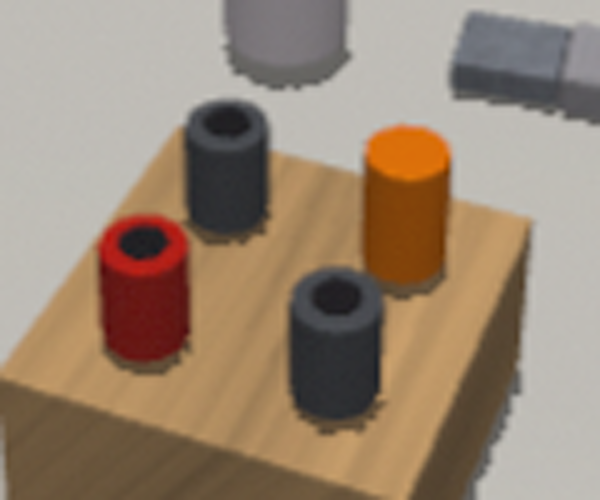

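View pics/side0h.png

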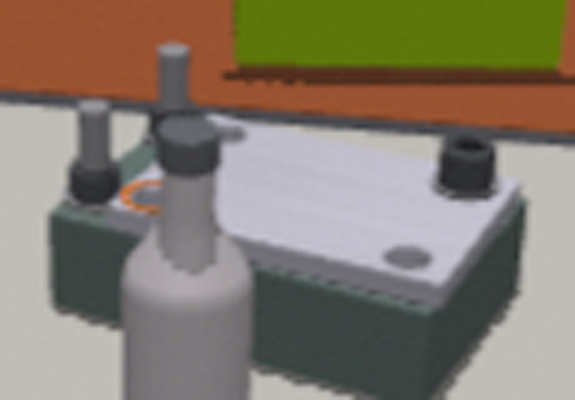

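Run:
```python
from h import *
p=dict(np.load("side0.npz"))
for c,z,nm in(((408,153),.110,"or"),((228,123),.102,"d1"),((337,298),.102,"d2"),((143,243),.102,"red")):
    uv=(210+(c[0]+.5)/5-.5,240+(c[1]+.5)/5-.5); print(nm,atz(p,uv,z).round(4))
for c,z,nm in(((94,106),.102,"s2"),((173,49),.102,"s1"),((469,147),.086,"fb"),((148,196),.064,"d"),((408,258),.064,"b2")):
    uv=(230+(c[0]+.5)/5-.5,150+(c[1]+.5)/5-.5); print(nm,atz(p,uv,z).round(4))
```

```text
or [0.5199 0.2001 0.11  ]
d1 [0.5798 0.1846 0.102 ]
d2 [0.5339 0.259  0.102 ]
red [0.5942 0.2451 0.102 ]
s2 [ 0.6616 -0.1651  0.102 ]
s1 [ 0.6357 -0.2402  0.102 ]
fb [ 0.482 -0.186  0.086]
d [ 0.6326 -0.1497  0.064 ]
b2 [ 0.5052 -0.1103  0.064 ]
```

```bash
cat > go.py <<'E'
# usage: go.py x y z ydeg  -> deltas in tool axes cm, and turn about tool axes
import sys
from h import *
from station import r
s=r.read_state();q=s["tool_rot"];R=Ro.from_quat([q[1],q[2],q[3],q[0]])
t=np.array([float(v) for v in sys.argv[1:4]]);a=np.radians(float(sys.argv[4]))
y=np.array([np.cos(a),np.sin(a),0]);z=np.array([0,0,-1.]);x=np.cross(y,z)
Rt=Ro.from_matrix(np.c_[x,y,z])
print("t",round(s["time"],2),"tcp",s["tcp_pos"].round(4),"yang",np.degrees(np.arctan2(*R.as_matrix()[[1,0],1])).round(2),"w",round(s["width"],4),"f",s["ft_force"].round(1))
print("cm",(R.inv().apply(t-s["tcp_pos"])*100).round(2),"rot",(R.inv()*Rt).as_rotvec().round(3))
E
python3 -m inch '[[2.75,-2.65,0,0,0,0],[2.75,-2.65,0,0,0,0],[2.75,-2.65,0,0,0,0],[2.75,-2.65,0,0,0,0],[2.75,-2.65,0,0,0,0]]' 0
python3 go.py .5197 .197 .2 -58.5
```

```text
time: 1.42
tcp_pos: [0.2865, -0.3327, 0.2374]
tool_rot: [0.0, 0.982, 0.191, -0.0]
ft_force: [0.9, -0.1, 0.4]
width: 0.0855
t 1.42 tcp [ 0.2865 -0.3327  0.2374] yang -68.03 w 0.0855 f [ 0.9 -0.1  0.4]
cm [ 41.45 -40.4    3.67] rot [ 0.001  0.001 -0.166]
```

```bash
python3 -m inch '[[2.8,-2.7,0,0,0,-0.03],[2.8,-2.7,0,0,0,-0.03],[2.8,-2.7,0,0,0,-0.03],[2.8,-2.7,0,0,0,-0.03],[2.8,-2.7,0,0,0,-0.03]]'
python3 -m inch '[[2.8,-2.7,0,0,0,0],[2.8,-2.7,0,0,0,0],[2.8,-2.7,0,0,0,0],[2.8,-2.7,0,0,0,0],[2.8,-2.7,0,0,0,0]]' >/dev/null
python3 go.py .5197 .197 .2 -58.5
```

```text
time: 1.83
tcp_pos: [0.3563, -0.1422, 0.2377]
tool_rot: [0.002, 0.964, 0.265, 0.001]
ft_force: [0.7, -0.3, 0.6]
width: 0.0855
t 2.25 tcp [0.4079 0.0553 0.2387] yang -59.24 w 0.085 f [ 0.5 -1.1  0.1]
cm [16.84 -6.48  3.87] rot [ 0.007 -0.003 -0.013]
```

```bash
python3 -m inch '[[3.6,-1.4,0,0,0,0],[3.6,-1.4,0,0,0,0],[3.4,-1.3,0,0,0,0],[3.4,-1.3,1,0,0,0],[3.0,-1.2,1,0,0,0]]'
python3 go.py .5197 .197 .2 -58.5
```

```text
time: 2.67
tcp_pos: [0.522, 0.2115, 0.2214]
tool_rot: [0.004, 0.963, 0.268, 0.006]
ft_force: [0.5, -1.6, 0.1]
width: 0.0853
t 2.67 tcp [0.522  0.2115 0.2214] yang -58.95 w 0.0853 f [ 0.5 -1.6  0.1]
cm [-0.96  1.1   2.14] rot [ 0.01  -0.009 -0.008]
```

```bash
python3 -m inch '[[-1.0,1.1,2.1,0,0,0],[0,0,0,0.01,-0.009,0],[0,0,0,0,0,0]]' >/dev/null
python3 go.py .5197 .197 .2 -58.5
python3 - <<'E'
from station import r,cams
from h import *
s=r.read_state();print(s["tcp_pos"])
for n in("top","side"):
    p=cams.snapshot(n);np.savez(n+"1.npz",**{k:p[k] for k in("image","depth","K","rvec","tvec")},tcp=s["tcp_pos"],rot=s["tool_rot"])
    u,v=proj(p,s["tcp_pos"])[0].astype(int);print(n,u,v)
    c=p["image"][max(v-60,0):v+80,max(u-70,0):u+70];cv2.imwrite(f"pics/{n}1.png",cv2.resize(c,None,fx=4,fy=4,interpolation=cv2.INTER_CUBIC)[:,:,::-1]);print(max(u-70,0),max(v-60,0))
E
```

```text
t 2.92 tcp [0.5217 0.2024 0.1974] yang -58.58 w 0.0856 f [-0.1 -0.3  0.3]
cm [-0.45  0.36 -0.26] rot [-0.003  0.001 -0.001]
[0.52167041 0.20243167 0.19738938]
top 137 233
67 173
side 292 223
222 163
```

View pics/top1.png

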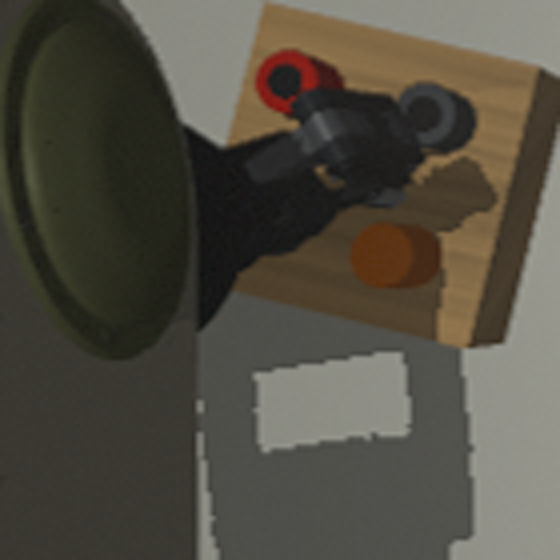

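View pics/side1.png

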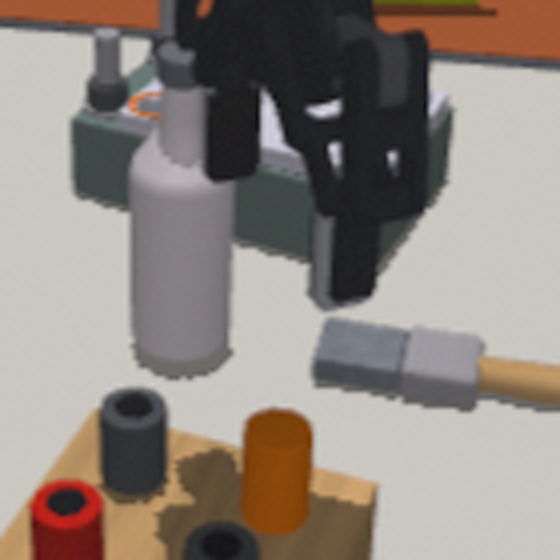

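Run:
```python
from h import *
for n in("top","side"):
    p=dict(np.load(n+"0.npz"));X,u,v=cloud(p)
    m=(abs(X[:,2])<.012)&(X[:,0]>.35)&(X[:,0]<.75)&(abs(X[:,1])<.33)
    A=np.c_[X[m][:,:2]-[.55,0],np.ones(m.sum())]
    c,*_=np.linalg.lstsq(A,X[m][:,2],rcond=None);res=X[m][:,2]-A@c
    k=abs(res)<2*np.std(res);c,*_=np.linalg.lstsq(A[k],X[m][k][:,2],rcond=None)
    print(n,m.sum(),c.round(5),np.std(res))
    # rack top & plate top
    for nm,(cx,cy),z in(("rack",(.556,.217),.066),("plate",(.55,-.173),.064)):
        m=(abs(X[:,2]-z)<.005)&(np.hypot(X[:,0]-cx,X[:,1]-cy)<.05);print(nm,np.median(X[m][:,2]))
```

```text
top 54203 [-7.e-05  1.e-04  2.e-04] 0.001414477422180699
rack 0.06551389737788268
plate 0.06347767099341389
side 30801 [-0.00081  0.00098 -0.0001 ] 0.0016262422163744745
rack 0.06541323735456608
plate 0.06300170891410203
```

Run:
```python
from h import *
p=dict(np.load("side1.npz"));q=p["rot"];R=Ro.from_quat([q[1],q[2],q[3],q[0]])
X,u,v=cloud(p);T=R.inv().apply(X-p["tcp"])*1000
for r0 in range(214,240,2):
    m=(v==r0)&(u>294)&(u<322)&(T[:,2]>-60)&(T[:,2]<30)
    print(r0,[(a,)+tuple(t.round(0).astype(int))+(int(p["image"][r0,a].mean()),) for a,t in zip(u[m],T[m])])
for r0 in range(190,212,3):
    m=(v==r0)&(u>268)&(u<292)&(T[:,2]>-60)&(T[:,2]<30)
    print(r0,[(a,)+tuple(t.round(0).astype(int)) for a,t in zip(u[m],T[m])])
```

```text
214 [(np.int64(300), np.int64(13), np.int64(-47), np.int64(-45), 56), (np.int64(301), np.int64(15), np.int64(-52), np.int64(-48), 36), (np.int64(302), np.int64(13), np.int64(-51), np.int64(-47), 34), (np.int64(303), np.int64(13), np.int64(-55), np.int64(-49), 31), (np.int64(304), np.int64(13), np.int64(-57), np.int64(-50), 34), (np.int64(305), np.int64(12), np.int64(-58), np.int64(-51), 35), (np.int64(306), np.int64(10), np.int64(-57), np.int64(-50), 33), (np.int64(307), np.int64(14), np.int64(-67), np.int64(-56), 34), (np.int64(308), np.int64(15), np.int64(-70), np.int64(-58), 31), (np.int64(309), np.int64(13), np.int64(-69), np.int64(-57), 33), (np.int64(310), np.int64(14), np.int64(-74), np.int64(-60), 31), (np.int64(311), np.int64(12), np.int64(-73), np.int64(-59), 32), (np.int64(312), np.int64(11), np.int64(-74), np.int64(-59), 34), (np.int64(313), np.int64(10), np.int64(-74), np.int64(-59), 36), (np.int64(314), np.int64(8), np.int64(-72), np.int64(-58), 37), (np.int64(315), np.int64(7), np.int64(-74), np.int64(-58), 34), (np.int64(316), np.int64(5), np.int64(-73), np.int64(-58)
[... 18437 characters left out ...]
), np.int64(8), np.int64(42), np.int64(-10)), (np.int64(277), np.int64(6), np.int64(43), np.int64(-9)), (np.int64(278), np.int64(4), np.int64(42), np.int64(-9)), (np.int64(279), np.int64(3), np.int64(42), np.int64(-9)), (np.int64(280), np.int64(0), np.int64(43), np.int64(-8)), (np.int64(281), np.int64(-1), np.int64(43), np.int64(-8)), (np.int64(282), np.int64(-3), np.int64(43), np.int64(-7)), (np.int64(283), np.int64(-5), np.int64(43), np.int64(-7)), (np.int64(284), np.int64(-7), np.int64(44), np.int64(-6)), (np.int64(285), np.int64(-8), np.int64(43), np.int64(-6))]
208 [(np.int64(275), np.int64(8), np.int64(44), np.int64(-4)), (np.int64(276), np.int64(7), np.int64(42), np.int64(-5))]
211 []
```

Run:
```python
from h import *
p=dict(np.load("top1.npz"));q=p["rot"];R=Ro.from_quat([q[1],q[2],q[3],q[0]])
X,u,v=cloud(p);T=R.inv().apply(X-p["tcp"])*1000
m=(T[:,2]<0)&(T[:,2]>-45)&(abs(T[:,0])<30)&(abs(T[:,1])<80)
for lo in(-40,-30,-20,-10):
    k=m&(T[:,2]>=lo-5)&(T[:,2]<lo+5)
    for sgn in(1,-1):
        kk=k&(T[:,1]*sgn>0)
        if kk.sum()>3: print(lo,sgn,kk.sum(),"x",np.percentile(T[kk,0],[3,97]).round(1),"y",np.percentile(T[kk,1],[3,97]).round(1))
img=np.repeat(np.repeat(p["image"],1,0),1,1)
x0,y0=67,160;c=cv2.resize(img[y0:y0+130,x0:x0+130],None,fx=5,fy=5,interpolation=cv2.INTER_CUBIC)
c=np.clip(c.astype(float)*1.8,0,255).astype(np.uint8)
for off,col in((0,(0,255,0)),(-.0055,(255,0,255))):
  for s in(1,-1):
    B=np.array([[x,s*y,z] for z in(-5,-30) for x,y in((-11,43),(11,43),(11,57),(-11,57))])/1000
    W=R.apply(B)+p["tcp"]+[0,off,0];uv=((proj(p,W)-[x0,y0]+.5)*5).astype(int)
    cv2.polylines(c,[uv[:4]],True,col,1);cv2.polylines(c,[uv[4:]],True,col,1)
cv2.imwrite("pics/top1o.png",c[:,:,::-1])
```

```text
-30 1 16 x [-11.8  -7.2] y [44.3 56.4]
-20 1 22 x [-11.9  -5.8] y [45.2 57.4]
-10 1 11 x [-11.6  -7.5] y [45.1 54.6]
```

View pics/top1o.png

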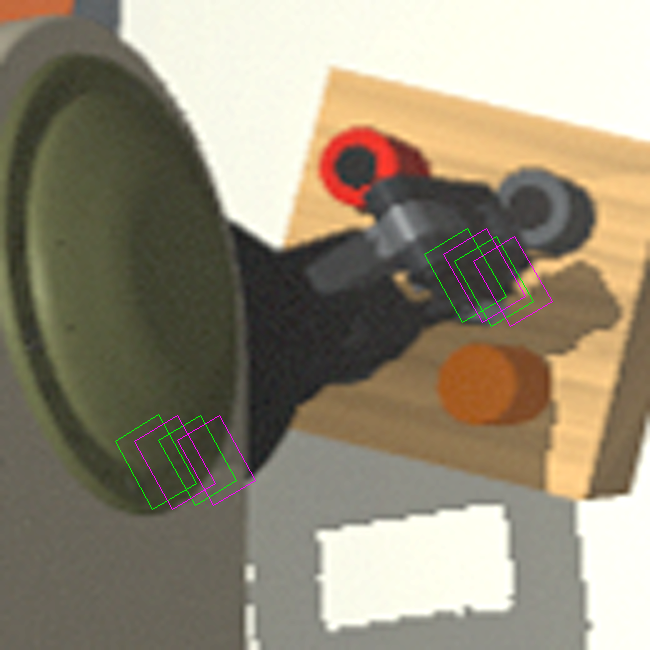

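Run:
```python
from h import *
from scipy.optimize import least_squares
C=dict(orange=(.5195,.197,.110,.014),d1=(.5795,.182,.102,.014),d2=(.5335,.2565,.102,.014),red=(.594,.2425,.102,.014),bottle=(.5905,-.01,.085,.027),fb=(.4815,-.189,.086,.014),s2=(.661,-.169,.102,.008),s1=(.635,-.2435,.102,.008))
for n in("side","top"):
    p=dict(np.load(n+"0.npz"));X,u,v=cloud(p)
    for k,(cx,cy,zt,rad) in C.items():
        lo=zt-.03 if k not in("bottle",) else .02
        m=(np.hypot(X[:,0]-cx,X[:,1]-cy)<rad+.007)&(X[:,2]>lo)&(X[:,2]<(zt-.003))
        P=X[m]
        if len(P)<10: print(n,k,len(P));continue
        s=least_squares(lambda q:(np.hypot(P[:,0]-q[0],P[:,1]-q[1])-rad)*1000,[cx,cy],loss="soft_l1")
        t=(np.hypot(X[:,0]-cx,X[:,1]-cy)<rad+.007)&(abs(X[:,2]-zt)<.003)
        print(n,k,len(P),s.x.round(4),round(np.median(abs(s.fun)),2),"top z",np.median(X[t][:,2]).round(4),X[t][:,:2].mean(0).round(4))
```

```text
side orange 236 [0.5209 0.1971] 0.38 top z 0.1091 [0.5206 0.1994]
side d1 216 [0.5815 0.1832] 0.48 top z 0.1014 [0.581 0.186]
side d2 258 [0.5348 0.2576] 0.36 top z 0.1014 [0.5347 0.2596]
side red 250 [0.5953 0.2435] 0.38 top z 0.1014 [0.5949 0.2461]
side bottle 641 [ 0.5925 -0.0101] 0.58 top z 0.0852 [0.5892 0.0113]
side fb 132 [ 0.4828 -0.1897] 1.63 top z 0.0851 [ 0.4831 -0.1877]
side s2 71 [ 0.6636 -0.1692] 0.66 top z 0.1002 [ 0.6633 -0.1668]
side s1 57 [ 0.6375 -0.2445] 0.91 top z 0.1008 [ 0.6371 -0.2407]
top orange 78 [0.5195 0.195 ] 0.23 top z 0.1095 [0.5193 0.194 ]
top d1 71 [0.58   0.1809] 0.23 top z 0.1017 [0.5795 0.1799]
top d2 102 [0.5336 0.2554] 0.25 top z 0.1015 [0.5338 0.2542]
top red 91 [0.5941 0.2412] 0.27 top z 0.1015 [0.5939 0.24  ]
top bottle 58 [ 0.5908 -0.0126] 0.12 top z 0.0849 [ 0.5725 -0.0246]
top fb 270 [ 0.4816 -0.1888] 3.39 top z 0.0856 [ 0.4809 -0.1928]
top s2 44 [ 0.6613 -0.172 ] 0.18 top z 0.1016 [ 0.661  -0.1717]
top s1 58 [ 0.635  -0.2474] 0.26 top z 0.1014 [ 0.6346 -0.2468]
```

```bash
python3 go.py .5198 .1962 .13 -58.5
python3 -m inch '[[-0.48,0.43,3,0,0,0],[0,0,3,0,0,0],[0,0,0,0,0,0]]' 0
python3 go.py .5198 .1962 .08 -58.5
```

```text
t 3.02 tcp [0.5213 0.2019 0.1978] yang -58.61 w 0.0852 f [ 0.6 -0.4 -0.1]
cm [-0.42  0.41  6.78] rot [-0.002  0.001 -0.002]
time: 3.27
tcp_pos: [0.5213, 0.1949, 0.1418]
tool_rot: [-0.0, 0.963, 0.269, 0.005]
ft_force: [-1.1, -0.0, -0.4]
width: 0.0856
t 3.27 tcp [0.5213 0.1949 0.1418] yang -58.74 w 0.0856 f [-1.1 -0.  -0.4]
cm [-0.12 -0.2   6.18] rot [ 0.002 -0.009 -0.004]
```

```bash
python3 -m inch '[[-0.12,-0.2,2.5,0,-0.009,0],[0,0,2.2,0,0,0],[0,0,0,0,0,0]]' 0
python3 go.py .5198 .1962 .08 -58.5
```

```text
time: 3.52
tcp_pos: [0.5219, 0.1955, 0.0999]
tool_rot: [0.002, 0.963, 0.268, 0.004]
ft_force: [-0.1, 0.0, 0.1]
width: 0.0856
t 3.52 tcp [0.5219 0.1955 0.0999] yang -58.89 w 0.0856 f [-0.1  0.   0.1]
cm [-0.15 -0.18  1.99] rot [ 0.006 -0.008 -0.007]
```

```bash
python3 -m inch '[[-0.15,-0.15,1.0,0.003,-0.006,0],[0,0,1.0,0,0,0],[0,0,0,0,0,0]]' 0
python3 go.py .5198 .1962 .08 -58.5
python3 - <<'E'
from station import r
for i in range(4):
    s=r.read_state();print(s["tcp_pos"].round(5),s["tool_rot"].round(4))
E
```

```text
time: 3.77
tcp_pos: [0.5221, 0.196, 0.0841]
tool_rot: [0.001, 0.963, 0.268, 0.005]
ft_force: [-0.8, 0.1, -0.5]
width: 0.0853
t 3.77 tcp [0.5221 0.196  0.0841] yang -58.95 w 0.0853 f [-0.8  0.1 -0.5]
cm [-0.19 -0.14  0.41] rot [ 0.005 -0.008 -0.008]
[0.52214 0.19597 0.0841 ] [0.0014 0.9635 0.2677 0.0046]
[0.52214 0.19597 0.0841 ] [0.0014 0.9635 0.2677 0.0046]
[0.52214 0.19597 0.0841 ] [0.0014 0.9635 0.2677 0.0046]
[0.52214 0.19597 0.0841 ] [0.0014 0.9635 0.2677 0.0046]
```

```bash
python3 -m inch '[[-0.2,-0.15,0.4,0.005,-0.008,-0.008],[0,0,0,0,0,0]]' 0
python3 go.py .5198 .1962 .08 -58.5
python3 -m inch '[[-0.1,-0.1,0.1,0,0,0],[0,0,0,0,0,0]]' 0
python3 go.py .5198 .1962 .08 -58.5
```

```text
time: 3.93
tcp_pos: [0.5202, 0.1963, 0.0814]
tool_rot: [0.0, 0.962, 0.272, 0.001]
ft_force: [-0.4, 0.7, -1.4]
width: 0.0855
t 3.93 tcp [0.5202 0.1963 0.0814] yang -58.45 w 0.0855 f [-0.4  0.7 -1.4]
cm [-0.04 -0.01  0.14] rot [ 0.001 -0.002  0.001]
time: 4.1
tcp_pos: [0.5192, 0.1968, 0.0813]
tool_rot: [0.0, 0.962, 0.272, 0.002]
ft_force: [0.8, -0.4, -1.2]
width: 0.0857
t 4.1 tcp [0.5192 0.1968 0.0813] yang -58.44 w 0.0857 f [ 0.8 -0.4 -1.2]
cm [0.02 0.08 0.13] rot [ 0.001 -0.003  0.001]
```

Close on the head; partial closures first to watch the side forces.

```bash
python3 -m inch '[[0,0.08,0.1,0,0,0],[0,0,0,0,0,0],[0,0,0,0,0,0]]' 0.6
python3 -m inch '[[0,0,0,0,0,0],[0,0,0,0,0,0],[0,0,0,0,0,0]]' 1
python3 -m inch '[[0,0,0,0,0,0],[0,0,0,0,0,0]]' 1
python3 go.py .5198 .1962 .08 -58.5
```

```text
time: 4.35
tcp_pos: [0.5199, 0.1962, 0.081]
tool_rot: [0.0, 0.962, 0.272, 0.002]
ft_force: [0.2, 0.5, 0.0]
width: 0.0515
time: 4.6
tcp_pos: [0.52, 0.1962, 0.0813]
tool_rot: [0.0, 0.962, 0.272, 0.002]
ft_force: [0.2, -0.0, 0.4]
width: 0.027
time: 4.77
tcp_pos: [0.52, 0.1962, 0.0813]
tool_rot: [0.0, 0.962, 0.272, 0.002]
ft_force: [-0.1, 0.4, -0.6]
width: 0.027
t 4.77 tcp [0.52   0.1962 0.0813] yang -58.44 w 0.027 f [-0.1  0.4 -0.6]
cm [-0.02 -0.01  0.13] rot [ 0.002 -0.005  0.001]
```

```bash
python3 -m inch '[[0,0,-1,0,0,0],[0,0,-2,0,0,0],[0,0,-3,0,0,0],[0,0,-4,0,0,0],[0,0,-4,0,0,0]]'
python3 -m inch '[[0,0,-4,0,0,0],[0,0,-4,0,0,0],[0,0,-2,0,0,0],[0,0,0,0,0,0]]'
python3 go.py .6307 -.1587 .28 -109.4
```

```text
time: 5.18
tcp_pos: [0.5161, 0.1954, 0.2195]
tool_rot: [-0.001, 0.962, 0.272, -0.007]
ft_force: [0.8, -0.4, -1.8]
width: 0.0272
time: 5.52
tcp_pos: [0.5164, 0.1956, 0.3347]
tool_rot: [-0.0, 0.962, 0.272, -0.0]
ft_force: [0.7, -1.3, -2.8]
width: 0.0268
t 5.52 tcp [0.5164 0.1956 0.3347] yang -58.44 w 0.0268 f [ 0.7 -1.3 -2.8]
cm [-8.8  36.17  5.46] rot [0.    0.001 0.889]
```

```bash
python3 -m inch '[[0,3,0.5,0,0,0.12],[0,3,0.5,0,0,0.12],[0,3,0,0,0,0.12],[0,3,0,0,0,0.12],[0,3,0,0,0,0.12]]'
python3 -m inch '[[0,2,0,0,0,0.1],[0,2,0,0,0,0.1],[0,1,0,0,0,0.1],[0,0,0,0,0,0]]'
python3 go.py .6307 -.1587 .28 -109.4
```

```text
time: 5.93
tcp_pos: [0.5599, 0.0552, 0.3232]
tool_rot: [-0.001, 1.0, -0.031, -0.001]
ft_force: [-0.6, 0.3, -1.6]
width: 0.0269
time: 6.27
tcp_pos: [0.5508, -0.0019, 0.3174]
tool_rot: [-0.0, 0.981, -0.193, -0.007]
ft_force: [0.3, 0.5, -1.9]
width: 0.0266
t 6.27 tcp [ 0.5508 -0.0019  0.3174] yang -112.3 w 0.0266 f [ 0.3  0.5 -1.9]
cm [13.39 11.47  3.59] rot [ 0.002  0.013 -0.051]
```

```bash
python3 -m inch '[[2.8,2.4,0.3,0,0.013,-0.05],[2.8,2.4,0.4,0,0,0],[2.8,2.4,0.5,0,0,0],[2,1.7,0.5,0,0,0],[0,0,0,0,0,0]]'
python3 go.py .6307 -.1587 .20 -109.4
```

```text
time: 6.68
tcp_pos: [0.6193, -0.1216, 0.2958]
tool_rot: [-0.001, 0.988, -0.158, -0.003]
ft_force: [0.3, 0.9, -2.0]
width: 0.0268
t 6.68 tcp [ 0.6193 -0.1216  0.2958] yang -108.13 w 0.0268 f [ 0.3  0.9 -2. ]
cm [2.3  3.17 9.56] rot [-0.     0.006  0.022]
```

```bash
python3 -m inch '[[2.2,3.1,0,0,0.006,0.022],[0,0,2.5,0,0,0],[0,0,2.5,0,0,0],[0,0,2.5,0,0,0],[0,0,0,0,0,0]]'
python3 go.py .6307 -.1587 .16 -109.4
cat > look.py <<'E'
# look.py tag u v half scale : crop around projected world point
import sys
from station import r,cams
from h import *
tag=sys.argv[1];W=[float(x) for x in sys.argv[2:5]];hw=int(sys.argv[5]) if len(sys.argv)>5 else 50
for n in sys.argv[6].split(",") if len(sys.argv)>6 else("top","side"):
    s=r.read_state();p=cams.snapshot(n)
    np.savez(f"{n}_{tag}.npz",**{k:p[k] for k in("image","depth","K","rvec","tvec")},tcp=s["tcp_pos"],rot=s["tool_rot"])
    u,v=proj(p,W)[0].astype(int);x0,y0=max(u-hw,0),max(v-hw,0)
    c=p["image"][y0:v+hw,x0:u+hw];f=600//(2*hw)
    c=cv2.resize(c,None,fx=f,fy=f,interpolation=cv2.INTER_CUBIC);c=np.clip(c*1.3,0,255).astype(np.uint8)
    cv2.imwrite(f"pics/{n}_{tag}.png",c[:,:,::-1]);print(n,x0,y0,f)
E
python3 look.py a .63 -.16 .1 60
```

```text
time: 7.1
tcp_pos: [0.6317, -0.1561, 0.2142]
tool_rot: [-0.001, 0.987, -0.16, -0.002]
ft_force: [-0.8, 0.2, -2.4]
width: 0.0265
t 7.1 tcp [ 0.6317 -0.1561  0.2142] yang -108.47 w 0.0265 f [-0.8  0.2 -2.4]
cm [0.01 0.29 5.42] rot [-0.002  0.004  0.016]
top 313 111 5
side 201 113 5
```

View pics/top_a.png

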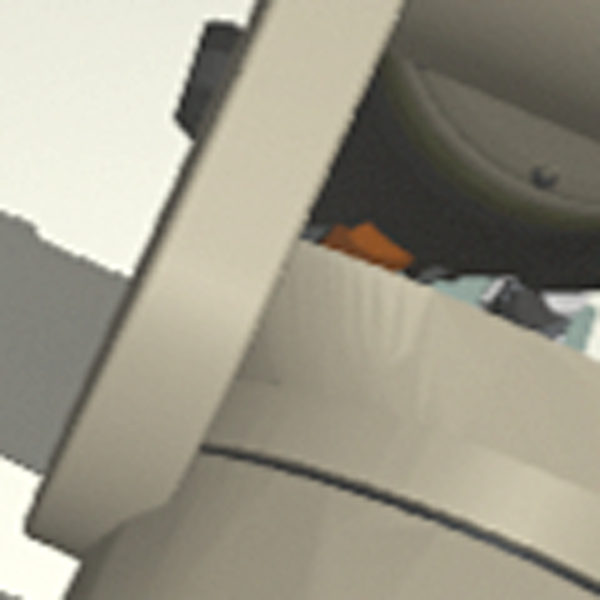

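View pics/side_a.png

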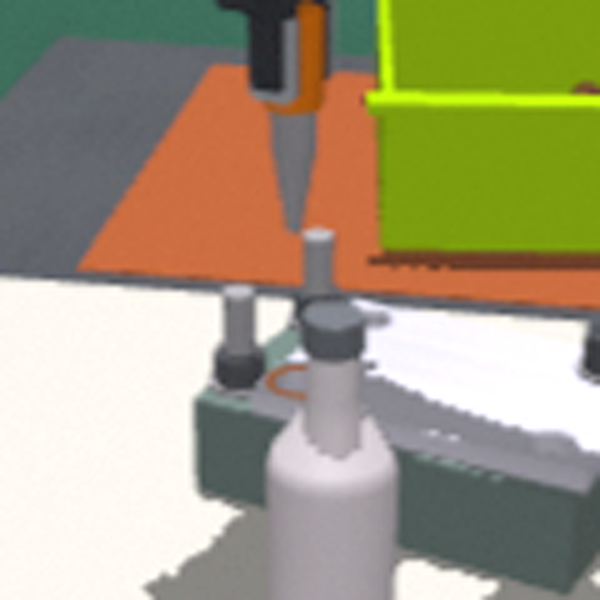

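```bash
cat > pin.py <<'E'
import sys
from h import *
p=dict(np.load(sys.argv[1]));q=p["rot"];R=Ro.from_quat([q[1],q[2],q[3],q[0]])
X,u,v=cloud(p);d=X-p["tcp"]-[.0011,.0007,0]
m=(np.hypot(d[:,0],d[:,1])<.03)&(d[:,2]<-.018)&(d[:,2]>-.085)
for a,b in((-.018,-.028),(-.028,-.036),(-.036,-.045),(-.045,-.055),(-.055,-.065),(-.065,-.08)):
    k=m&(d[:,2]<a)&(d[:,2]>b)
    if k.sum()>4:
        P=d[k]*1000;uu=u[k]
        # lateral centre using image-columns extents per row
        print(a,b,k.sum(),"mean x,y",P[:,:2].mean(0).round(1),"x range",np.percentile(P[:,0],[2,98]).round(1))
E
python3 pin.py side_a.npz
```

```text
-0.018 -0.028 34 mean x,y [-1.3  9.3] x range [-9.3  8.1]
-0.028 -0.036 33 mean x,y [-1.3  9.1] x range [-9.4  8.4]
-0.036 -0.045 27 mean x,y [-0.8  8.8] x range [-9.   8.3]
-0.045 -0.055 25 mean x,y [-0.7  7.6] x range [-6.9  6.1]
-0.055 -0.065 22 mean x,y [0.1 6.1] x range [-4.9  6.7]
-0.065 -0.08 16 mean x,y [0.  4.8] x range [-4.2  4.3]
```

```bash
python3 -m inch '[[0,0.25,1.5,0,0.004,0.016],[0,0,1.5,0,0,0],[0,0,0.5,0,0,0],[0,0,0,0,0,0]]'
python3 go.py .6307 -.1587 .15 -109.4
```

```text
time: 7.53
tcp_pos: [0.6356, -0.1576, 0.1925]
tool_rot: [0.002, 0.986, -0.166, 0.011]
ft_force: [0.4, 0.3, -1.5]
width: 0.0269
t 7.53 tcp [ 0.6356 -0.1576  0.1925] yang -109.06 w 0.0269 f [ 0.4  0.3 -1.5]
cm [-0.52  0.27  4.23] rot [-0.    -0.021  0.006]
```

```bash
python3 -m inch '[[-0.5,0.25,1.5,0,-0.02,0],[0,0,1.5,0,0,0],[0,0,0,0,0,0]]'
python3 go.py .6307 -.1587 .145 -109.4
python3 -m inch '[[-0.2,0,0.5,0,-0.01,0],[0,0,0,0,0,0]]'
python3 go.py .6307 -.1587 .145 -109.4
```

```text
time: 7.78
tcp_pos: [0.6312, -0.1582, 0.1651]
tool_rot: [0.001, 0.986, -0.164, 0.003]
ft_force: [-0.4, -0.3, -1.2]
width: 0.0265
t 7.78 tcp [ 0.6312 -0.1582  0.1651] yang -108.91 w 0.0265 f [-0.4 -0.3 -1.2]
cm [-0.05  0.06  2.01] rot [ 0.    -0.006  0.009]
time: 7.95
tcp_pos: [0.6292, -0.1576, 0.1606]
tool_rot: [-0.0, 0.986, -0.164, -0.002]
ft_force: [-0.8, -0.2, -1.7]
width: 0.0267
t 7.95 tcp [ 0.6292 -0.1576  0.1606] yang -108.88 w 0.0267 f [-0.8 -0.2 -1.7]
cm [0.18 0.05 1.56] rot [0.001 0.005 0.009]
```

```bash
python3 -m inch '[[0.18,0.06,1.0,0,0.004,0.008],[0,0,0,0,0,0]]'
python3 go.py .6307 -.1587 .135 -109.4
python3 look.py b .63 -.16 .08 50
```

```text
time: 8.12
tcp_pos: [0.6311, -0.159, 0.151]
tool_rot: [0.0, 0.986, -0.168, 0.0]
ft_force: [-0.9, 0.4, -3.6]
width: 0.0265
t 8.12 tcp [ 0.6311 -0.159   0.151 ] yang -109.38 w 0.0265 f [-0.9  0.4 -3.6]
cm [-0.05 -0.02  1.6 ] rot [ 0.001 -0.001  0.   ]
top 321 123 6
side 211 131 6
```

View pics/side_b.png

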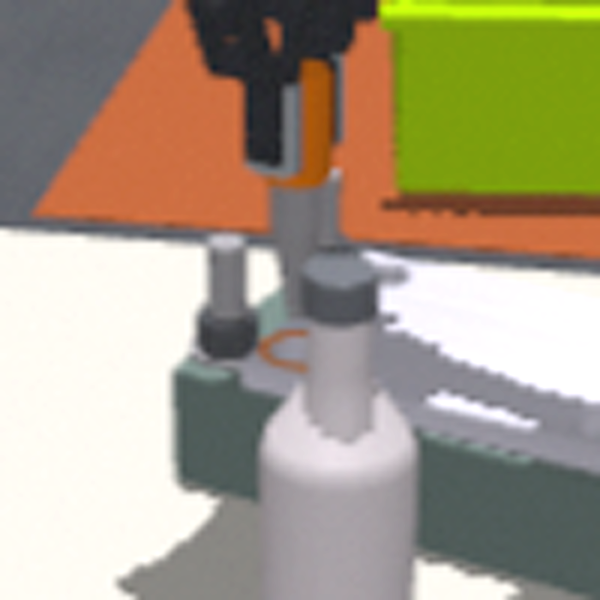

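View pics/top_b.png

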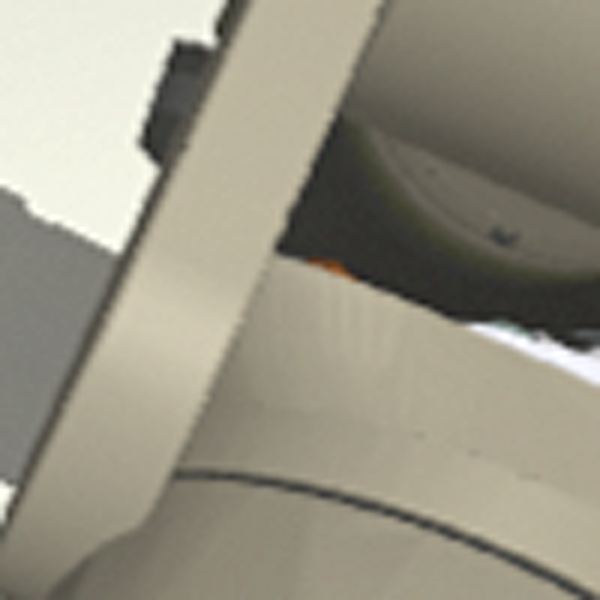

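```bash
python3 -m inch '[[-0.05,0,0.8,0,0,0],[-0.05,0,0.8,0,0,0],[0,0,0,0,0,0]]'
python3 go.py .6307 -.1587 .12 -109.4
```

```text
time: 8.47
tcp_pos: [0.6312, -0.1591, 0.1365]
tool_rot: [0.001, 0.986, -0.168, 0.003]
ft_force: [0.2, -0.3, -1.9]
width: 0.0265
t 8.47 tcp [ 0.6312 -0.1591  0.1365] yang -109.34 w 0.0265 f [ 0.2 -0.3 -1.9]
cm [-0.07 -0.02  1.65] rot [ 0.001 -0.006  0.001]
```

```bash
python3 -m inch '[[-0.05,0,0.6,0,-0.005,0],[-0.03,0,0.5,0,0,0],[0,0,0,0,0,0]]'
python3 go.py .6307 -.1587 .11 -109.4
python3 -m inch '[[-0.04,0,0.6,0,-0.005,0],[-0.03,0,0.5,0,0,0],[0,0,0,0,0,0]]'
python3 go.py .6307 -.1587 .10 -109.4
```

```text
time: 8.72
tcp_pos: [0.6302, -0.1587, 0.1239]
tool_rot: [0.0, 0.986, -0.168, -0.0]
ft_force: [0.5, 0.8, -1.6]
width: 0.027
t 8.72 tcp [ 0.6302 -0.1587  0.1239] yang -109.33 w 0.027 f [ 0.5  0.8 -1.6]
cm [ 0.05 -0.02  1.39] rot [0.001 0.    0.001]
time: 8.97
tcp_pos: [0.6295, -0.1578, 0.1118]
tool_rot: [-0.001, 0.986, -0.168, -0.003]
ft_force: [-0.1, 0.9, -2.5]
width: 0.0268
t 8.97 tcp [ 0.6295 -0.1578  0.1118] yang -109.33 w 0.0268 f [-0.1  0.9 -2.5]
cm [0.15 0.05 1.18] rot [-0.     0.006  0.001]
```

```bash
python3 -m inch '[[0.13,0.07,0.5,0,0.006,0],[0,0,0.4,0,0,0],[0,0,0,0,0,0]]'
python3 go.py .6307 -.1587 .10 -109.4
```

```text
time: 9.22
tcp_pos: [0.6305, -0.1585, 0.102]
tool_rot: [-0.0, 0.986, -0.168, -0.0]
ft_force: [-0.2, 0.6, -1.9]
width: 0.0263
t 9.22 tcp [ 0.6305 -0.1585  0.102 ] yang -109.3 w 0.0263 f [-0.2  0.6 -1.9]
cm [0.03 0.02 0.2 ] rot [-0.001  0.     0.002]
```

```bash
python3 -m inch '[[0.02,0.03,0.4,0,0,0],[0,0,0,0,0,0]]'
python3 -m inch '[[0,0,0.3,0,0,0],[0,0,0,0,0,0]]'
python3 go.py .6307 -.1587 .0793 -109.4
```

```text
time: 9.38
tcp_pos: [0.6306, -0.1588, 0.0978]
tool_rot: [-0.0, 0.986, -0.168, 0.0]
ft_force: [-0.8, 2.0, -3.1]
width: 0.0271
time: 9.55
tcp_pos: [0.6305, -0.1589, 0.0944]
tool_rot: [-0.0, 0.986, -0.168, -0.0]
ft_force: [0.6, 1.0, -2.0]
width: 0.0269
t 9.55 tcp [ 0.6305 -0.1589  0.0944] yang -109.3 w 0.0269 f [ 0.6  1.  -2. ]
cm [ 0.02 -0.03  1.51] rot [-0.     0.     0.002]
```

```bash
python3 -m inch '[[0,0,0.4,0,0,0],[0,0,0,0,0,0]]'
python3 -m inch '[[0,0,0.4,0,0,0],[0,0,0,0,0,0]]'
python3 go.py .6307 -.1587 .0793 -109.4
```

```text
time: 9.72
tcp_pos: [0.6304, -0.1591, 0.0898]
tool_rot: [-0.0, 0.986, -0.168, -0.0]
ft_force: [-0.3, 0.7, -2.8]
width: 0.0264
time: 9.88
tcp_pos: [0.6306, -0.1594, 0.0854]
tool_rot: [0.0, 0.986, -0.168, 0.0]
ft_force: [-0.2, 0.5, -4.5]
width: 0.0268
t 9.88 tcp [ 0.6306 -0.1594  0.0854] yang -109.31 w 0.0268 f [-0.2  0.5 -4.5]
cm [-0.01 -0.07  0.61] rot [ 0.    -0.     0.002]
```

```bash
python3 -m inch '[[0,-0.04,0.35,0,0,0],[0,0,0,0,0,0]]'
python3 -m inch '[[0,0,0.3,0,0,0],[0,0,0,0,0,0]]'
python3 -m inch '[[0,0,0.2,0,0,0],[0,0,0,0,0,0]]'
python3 go.py .6307 -.1587 .0793 -109.4
```

```text
time: 10.05
tcp_pos: [0.6307, -0.1595, 0.0816]
tool_rot: [0.001, 0.986, -0.168, 0.0]
ft_force: [-0.8, 0.7, -2.5]
width: 0.0266
time: 10.22
tcp_pos: [0.6309, -0.1596, 0.0794]
tool_rot: [0.001, 0.986, -0.168, 0.001]
ft_force: [-0.5, 0.9, -1.7]
width: 0.0266
time: 10.38
tcp_pos: [0.631, -0.16, 0.0796]
tool_rot: [0.001, 0.986, -0.168, 0.002]
ft_force: [-1.3, 2.2, -2.2]
width: 0.0269
t 10.38 tcp [ 0.631  -0.16    0.0796] yang -109.32 w 0.0269 f [-1.3  2.2 -2.2]
cm [-0.07 -0.11  0.03] rot [ 0.002 -0.004  0.001]
```

```bash
python3 -m inch '[[-0.05,-0.05,0.5,0,0,0],[0,0,0.5,0,0,0],[0,0,0.5,0,0,0]]'
python3 go.py .6307 -.1587 .0793 -109.4
```

```text
time: 10.63
tcp_pos: [0.6315, -0.1604, 0.0789]
tool_rot: [0.004, 0.986, -0.168, 0.007]
ft_force: [-16.8, 7.5, 37.3]
width: 0.0268
t 10.63 tcp [ 0.6315 -0.1604  0.0789] yang -109.3 w 0.0268 f [-16.8   7.5  37.3]
cm [-0.13 -0.13 -0.05] rot [ 0.005 -0.014  0.002]
```

```bash
python3 -m inch '[[-0.05,-0.05,-0.05,0.003,-0.01,0],[0,0,0,0,0,0]]'
python3 -m inch '[[0,0,0,0,0,0],[0,0,0,0,0,0],[0,0,0,0,0,0],[0,0,0,0,0,0]]' 0
python3 -m inch '[[0,0,-1.5,0,0,0],[0,0,-3,0,0,0],[0,0,-4,0,0,0],[0,0,-4,0,0,0],[0,0,0,0,0,0]]' 0
python3 go.py .58 .183 .25 -58.5
```

```text
time: 10.8
tcp_pos: [0.6311, -0.1598, 0.0818]
tool_rot: [0.002, 0.986, -0.168, 0.003]
ft_force: [-0.5, -0.0, -2.7]
width: 0.0265
time: 11.13
tcp_pos: [0.6318, -0.16, 0.0801]
tool_rot: [0.002, 0.986, -0.168, 0.004]
ft_force: [-0.2, -0.2, 1.1]
width: 0.0738
time: 11.55
tcp_pos: [0.6306, -0.1592, 0.205]
tool_rot: [0.001, 0.986, -0.168, -0.0]
ft_force: [0.5, -0.3, -0.0]
width: 0.0857
t 11.55 tcp [ 0.6306 -0.1592  0.205 ] yang -109.31 w 0.0857 f [ 0.5 -0.3 -0. ]
cm [-16.09 -30.62  -4.55] rot [ 0.002  0.001 -0.887]
```

```bash
python3 -m inch '[[0,-3,-2,0,0,-0.12],[0,-3,-2,0,0,-0.12],[0,-3,-1,0,0,-0.12],[0,-3,0,0,0,-0.12],[0,-3,0,0,0,-0.12]]' 0
python3 go.py .58 .182 .25 -58.5
python3 -m inch '[[0,-3,0,0,0,-0.1],[0,-3,0,0,0,-0.1],[0,-3,0,0,0,-0.06],[0,-3,0,0,0,0],[0,0,0,0,0,0]]' 0
python3 go.py .58 .182 .18 -58.5
```

```text
time: 11.97
tcp_pos: [0.6467, -0.0136, 0.2566]
tool_rot: [0.002, 0.991, 0.137, 0.002]
ft_force: [-0.1, -0.6, -0.6]
width: 0.0856
t 11.97 tcp [ 0.6467 -0.0136  0.2566] yang -74.2 w 0.0856 f [-0.1 -0.6 -0.6]
cm [ -1.09 -20.64   0.56] rot [ 0.005 -0.002 -0.274]
time: 12.38
tcp_pos: [0.5952, 0.1052, 0.2535]
tool_rot: [0.002, 0.961, 0.277, 0.002]
ft_force: [0.5, 0.0, -0.3]
width: 0.0851
t 12.38 tcp [0.5952 0.1052 0.2535] yang -57.81 w 0.0851 f [ 0.5  0.  -0.3]
cm [ 2.78 -7.34  7.33] rot [ 0.004 -0.003  0.012]
```

```bash
python3 -m inch '[[1.4,-3.7,1,0,0,0.012],[1.3,-3.4,1.5,0,0,0],[0,0,0,0,0,0]]' 0
python3 go.py .5803 .1822 .15 -58.5
python3 look.py c .565 -.175 .06 60
```

```text
time: 12.63
tcp_pos: [0.5817, 0.1784, 0.2277]
tool_rot: [0.002, 0.963, 0.27, 0.003]
ft_force: [-0.5, 0.1, -0.1]
width: 0.0852
t 12.63 tcp [0.5817 0.1784 0.2277] yang -58.63 w 0.0852 f [-0.5  0.1 -0.1]
cm [ 0.04 -0.44  7.77] rot [ 0.005 -0.004 -0.002]
top 318 151 5
side 228 127 5
```

View pics/top_c.png

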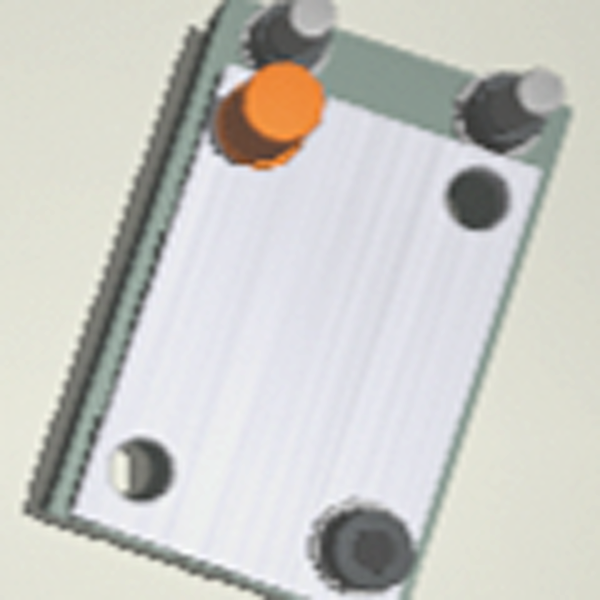

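View pics/side_c.png

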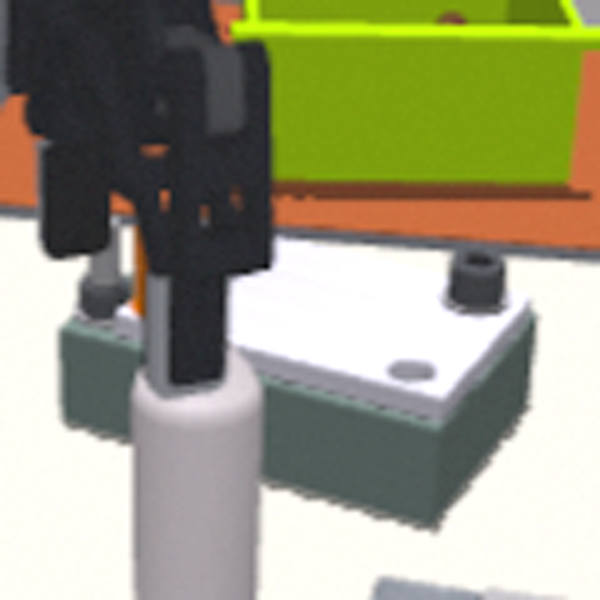

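Run:
```python
from h import *
p=dict(np.load("top_c.npz"));X,u,v=cloud(p);X=X+[.0004,.0018,0]
m=(np.hypot(X[:,0]-.631,X[:,1]+.1595)<.011)&(X[:,2]>.09)
print("drift head top z",np.median(X[m][:,2]).round(4),m.sum()); 
f=(np.hypot(X[:,0]-.4815,X[:,1]+.1909)<.012)&(X[:,2]>.08);print("fitted head z",np.median(X[f][:,2]).round(4))
m=(np.hypot(X[:,0]-.631,X[:,1]+.1595)<.03)&(X[:,2]>.095);print("center",((X[m][:,:2].min(0)+X[m][:,:2].max(0))/2).round(4),X[m].mean(0).round(4))
pl=(abs(X[:,0]-.56)<.03)&(abs(X[:,1]+.175)<.03);print("plate z",np.median(X[pl][:,2]).round(4))
for nm,c,z in(("b1",(477.5,199),.064),("b2",(143,470),.064),("fb",(373,548),.086),("s2",(313,14),.102),("s1",(541,90),.102),("drift",(284,100),.108)):
    uv=(318+(c[0]+.5)/5-.5,151+(c[1]+.5)/5-.5);print(nm,(atz(p,uv,z)+[.0006,.0018,0]).round(4))
```

```text
drift head top z 0.1075 134
fitted head z 0.0856
center [ 0.6386 -0.1597] [ 0.6329 -0.1589  0.106 ]
plate z 0.0634
b1 [ 0.6036 -0.2338  0.064 ]
b2 [ 0.5077 -0.1159  0.064 ]
fb [ 0.482  -0.1903  0.086 ]
s2 [ 0.6615 -0.1693  0.102 ]
s1 [ 0.6354 -0.2446  0.102 ]
drift [ 0.6311 -0.1581  0.108 ]
```

```bash
python3 -m inch '[[0,-0.4,2,0.005,-0.004,0],[0,0,3,0,0,0],[0,0,1.5,0,0,0],[0,0,0,0,0,0]]' 0
python3 go.py .5803 .1822 .08 -58.5
```

```text
time: 13.07
tcp_pos: [0.5858, 0.1737, 0.165]
tool_rot: [0.002, 0.964, 0.267, 0.006]
ft_force: [0.2, -0.9, 0.6]
width: 0.0852
t 13.07 tcp [0.5858 0.1737 0.165 ] yang -58.99 w 0.0852 f [ 0.2 -0.9  0.6]
cm [-0.11 -1.08  8.49] rot [ 0.008 -0.009 -0.008]
```

```bash
python3 -m inch '[[-0.1,-1.05,2,0.008,-0.009,-0.008],[0,0,2,0,0,0],[0,0,0,0,0,0]]' 0
python3 go.py .5803 .1822 .08 -58.5
```

```text
time: 13.32
tcp_pos: [0.5828, 0.1786, 0.1264]
tool_rot: [0.001, 0.963, 0.269, 0.002]
ft_force: [-0.3, -0.4, 0.3]
width: 0.0854
t 13.32 tcp [0.5828 0.1786 0.1264] yang -58.78 w 0.0854 f [-0.3 -0.4  0.3]
cm [-0.05 -0.45  4.64] rot [ 0.002 -0.004 -0.005]
```

```bash
python3 -m inch '[[-0.05,-0.5,1.5,0.004,-0.006,-0.005],[-0.05,-0.1,1.5,0,0,0],[0,0,0,0,0,0]]' 0
python3 go.py .5803 .1822 .08 -58.5
```

```text
time: 13.57
tcp_pos: [0.5824, 0.1808, 0.1004]
tool_rot: [0.0, 0.963, 0.27, 0.002]
ft_force: [0.2, 0.4, -0.5]
width: 0.0855
t 13.57 tcp [0.5824 0.1808 0.1004] yang -58.68 w 0.0855 f [ 0.2  0.4 -0.5]
cm [-0.11 -0.23  2.04] rot [ 0.001 -0.004 -0.003]
```

```bash
python3 -m inch '[[-0.15,-0.28,1.0,0.002,-0.006,-0.003],[-0.1,-0.1,0.9,0,-0.003,0],[0,0,0,0,0,0]]' 0
python3 go.py .5803 .1822 .08 -58.5
python3 -m inch '[[0,0,0,0,0,0]]' 0
python3 go.py .5803 .1822 .08 -58.5
```

```text
time: 13.82
tcp_pos: [0.5808, 0.1816, 0.0843]
tool_rot: [0.001, 0.963, 0.271, 0.0]
ft_force: [-0.8, -0.8, -0.3]
width: 0.0856
t 13.82 tcp [0.5808 0.1816 0.0843] yang -58.6 w 0.0856 f [-0.8 -0.8 -0.3]
cm [-0.01 -0.07  0.43] rot [ 0.002  0.    -0.002]
time: 13.9
tcp_pos: [0.5811, 0.1815, 0.0848]
tool_rot: [0.001, 0.963, 0.271, 0.0]
ft_force: [0.3, 0.3, 0.6]
width: 0.0851
t 13.9 tcp [0.5811 0.1815 0.0848] yang -58.6 w 0.0851 f [0.3 0.3 0.6]
cm [-0.03 -0.1   0.48] rot [ 0.003 -0.    -0.002]
```

```bash
python3 -m inch '[[-0.03,-0.1,0.6,0.002,0,0],[0,0,0,0,0,0],[0,0,0,0,0,0]]' 0.6
python3 go.py .5803 .1822 .08 -58.5
python3 -m inch '[[0,0,0,0,0,0],[0,0,0,0,0,0],[0,0,0,0,0,0]]' 1
python3 -m inch '[[0,0,0,0,0,0],[0,0,0,0,0,0]]' 1
python3 go.py .5803 .1822 .08 -58.5
```

```text
time: 14.15
tcp_pos: [0.581, 0.1822, 0.0796]
tool_rot: [0.0, 0.963, 0.271, 0.001]
ft_force: [-0.5, 0.0, -0.4]
width: 0.0514
t 14.15 tcp [0.581  0.1822 0.0796] yang -58.61 w 0.0514 f [-0.5  0.  -0.4]
cm [-0.06 -0.03 -0.04] rot [ 0.001 -0.002 -0.002]
time: 14.4
tcp_pos: [0.5811, 0.1823, 0.0802]
tool_rot: [0.0, 0.963, 0.271, 0.002]
ft_force: [0.1, -0.4, -0.9]
width: 0.0264
time: 14.57
tcp_pos: [0.5811, 0.1824, 0.0801]
tool_rot: [0.0, 0.963, 0.271, 0.002]
ft_force: [0.2, 0.1, -0.5]
width: 0.0263
t 14.57 tcp [0.5811 0.1824 0.0801] yang -58.6 w 0.0263 f [ 0.2  0.1 -0.5]
cm [-0.07 -0.03  0.01] rot [ 0.002 -0.003 -0.002]
```

```bash
python3 -m inch '[[0,0,-1,0,0,0],[0,0,-2,0,0,0],[0,0,-3,0,0,0],[0,0,-4,0,0,0],[0,0,-4,0,0,0]]'
python3 -m inch '[[0,0,-3,0,0,0],[0,0,-1,0,0,0],[0,0,0,0,0,0]]'
python3 -m inch '[[0,3,0,0,0,0.12],[0,3,0,0,0,0.12],[0,3,0,0,0,0.12],[0,3,0,0,0,0.12],[0,3,0,0,0,0.12]]'
python3 go.py .6039 -.234 .28 -109.4
```

```text
time: 14.98
tcp_pos: [0.5776, 0.1818, 0.2167]
tool_rot: [-0.001, 0.963, 0.27, -0.008]
ft_force: [2.0, 0.6, -3.5]
width: 0.0265
time: 15.23
tcp_pos: [0.579, 0.1821, 0.2694]
tool_rot: [-0.0, 0.963, 0.271, -0.001]
ft_force: [0.0, 0.3, -3.5]
width: 0.0262
time: 15.65
tcp_pos: [0.6221, 0.0425, 0.2671]
tool_rot: [-0.001, 0.999, -0.032, -0.003]
ft_force: [0.2, 0.4, -2.9]
width: 0.0262
t 15.65 tcp [0.6221 0.0425 0.2671] yang -93.7 w 0.0262 f [ 0.2  0.4 -2.9]
cm [-0.04 27.7  -1.33] rot [-0.001  0.007  0.274]
```

```bash
python3 -m inch '[[0,3,-0.1,0,0.005,0.1],[0.5,3.5,-0.1,0,0,0.1],[1,4,0,0,0,0.06],[1,4,0,0,0,0],[1,4,0,0,0,0]]'
python3 go.py .6039 -.234 .20 -109.4
```

```text
time: 16.07
tcp_pos: [0.6073, -0.1502, 0.2618]
tool_rot: [-0.002, 0.985, -0.17, -0.007]
ft_force: [0.3, -0.1, -2.3]
width: 0.0264
t 16.07 tcp [ 0.6073 -0.1502  0.2618] yang -109.59 w 0.0264 f [ 0.3 -0.1 -2.3]
cm [2.58 8.02 6.14] rot [-0.001  0.015 -0.003]
```

```bash
python3 -m inch '[[1.1,3.2,0,0,0.008,0],[0.8,2.5,0.5,0,0.005,0],[0.3,1.0,1,0,0,0],[0,0,1,0,0,0],[0,0,0,0,0,0]]'
python3 go.py .6039 -.234 .16 -109.4
```

```text
time: 16.48
tcp_pos: [0.6006, -0.2326, 0.2283]
tool_rot: [-0.002, 0.984, -0.176, -0.006]
ft_force: [-0.3, 0.5, -4.0]
width: 0.0266
t 16.48 tcp [ 0.6006 -0.2326  0.2283] yang -110.22 w 0.0266 f [-0.3  0.5 -4. ]
cm [0.44 0.03 6.83] rot [-0.001  0.013 -0.014]
```

```bash
python3 -m inch '[[0.35,0.03,1.5,0,0.008,-0.014],[0,0,2,0,0,0],[0,0,1,0,0,0],[0,0,0,0,0,0]]'
python3 go.py .6039 -.234 .155 -109.4
python3 look.py d .60 -.23 .15 55 side
python3 pin.py side_d.npz
```

```text
time: 16.82
tcp_pos: [0.6031, -0.2311, 0.1799]
tool_rot: [-0.002, 0.986, -0.167, -0.004]
ft_force: [-0.2, -0.2, -3.1]
width: 0.0262
t 16.82 tcp [ 0.6031 -0.2311  0.1799] yang -109.27 w 0.0262 f [-0.2 -0.2 -3.1]
cm [0.2  0.26 2.49] rot [-0.003  0.009  0.002]
side 222 88 5
-0.018 -0.028 32 mean x,y [-1.2  9.3] x range [-9.6  7.4]
-0.028 -0.036 23 mean x,y [-2.1  8.9] x range [-9.6  7. ]
-0.036 -0.045 30 mean x,y [-1.4  8.9] x range [-9.5  7.2]
-0.045 -0.055 31 mean x,y [-2.2  9. ] x range [-9.8  6.5]
-0.055 -0.065 24 mean x,y [-1.  10.3] x range [-8.5  6.6]
-0.065 -0.08 11 mean x,y [0.8 5.9] x range [-7.5 22.4]
```

View pics/side_d.png

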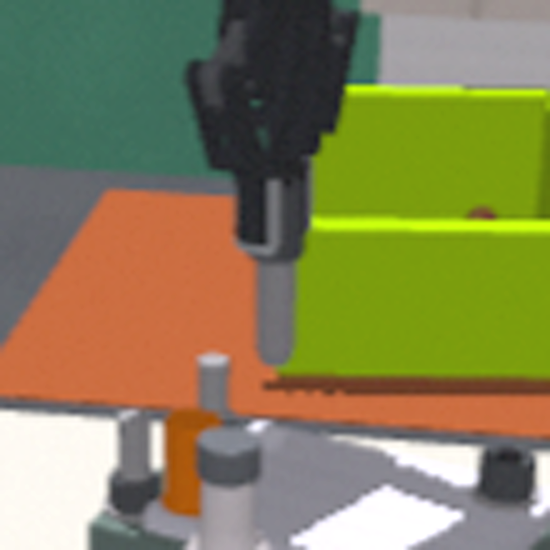

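```bash
python3 -m inch '[[0.25,0.22,1.2,0,0.007,0],[0,0,1.0,0,0,0],[0,0,0,0,0,0]]'
python3 go.py .6045 -.234 .14 -109.4
```

```text
time: 17.12
tcp_pos: [0.6061, -0.2329, 0.1611]
tool_rot: [-0.001, 0.986, -0.166, 0.001]
ft_force: [-1.2, 0.2, -3.1]
width: 0.0266
t 17.12 tcp [ 0.6061 -0.2329  0.1611] yang -109.16 w 0.0266 f [-1.2  0.2 -3.1]
cm [-0.12  0.16  2.11] rot [-0.002 -0.002  0.004]
```

```bash
python3 -m inch '[[-0.15,0.15,0.8,0,-0.002,0.003],[-0.05,0.05,0.6,0,0,0],[0,0,0,0,0,0]]'
python3 go.py .6045 -.234 .134 -109.4
python3 -m inch '[[-0.1,0.03,0.5,0,-0.002,0.003],[0,0,0,0,0,0]]'
python3 go.py .6045 -.234 .134 -109.4
```

```text
time: 17.37
tcp_pos: [0.604, -0.2339, 0.1479]
tool_rot: [-0.001, 0.986, -0.168, 0.001]
ft_force: [-0.4, 0.2, -3.1]
width: 0.0265
t 17.37 tcp [ 0.604  -0.2339  0.1479] yang -109.31 w 0.0265 f [-0.4  0.2 -3.1]
cm [ 0.05 -0.    1.39] rot [-0.002 -0.003  0.002]
time: 17.53
tcp_pos: [0.6029, -0.2338, 0.1429]
tool_rot: [-0.001, 0.986, -0.169, 0.001]
ft_force: [-0.0, 0.0, -3.8]
width: 0.0265
t 17.53 tcp [ 0.6029 -0.2338  0.1429] yang -109.5 w 0.0265 f [-0.   0.  -3.8]
cm [ 0.15 -0.03  0.89] rot [-0.002 -0.001 -0.002]
```

```bash
python3 -m inch '[[0.15,-0.02,0.5,0,0,-0.002],[0,0,0,0,0,0]]'
python3 -m inch '[[0,0,0.5,0,0,0],[0,0,0,0,0,0]]'
python3 go.py .6045 -.234 .125 -109.4
python3 -m inch '[[0,0,0.5,0,0,0],[0,0,0,0,0,0]]'
python3 go.py .6045 -.234 .125 -109.4
```

```text
time: 17.7
tcp_pos: [0.6046, -0.2343, 0.1378]
tool_rot: [-0.001, 0.986, -0.168, 0.001]
ft_force: [-1.0, 0.3, -3.5]
width: 0.0263
time: 17.87
tcp_pos: [0.6048, -0.2344, 0.1325]
tool_rot: [-0.001, 0.986, -0.168, 0.001]
ft_force: [-0.5, 0.4, -4.0]
width: 0.0262
t 17.87 tcp [ 0.6048 -0.2344  0.1325] yang -109.38 w 0.0262 f [-0.5  0.4 -4. ]
cm [-0.04 -0.02  0.75] rot [-0.001 -0.002  0.   ]
time: 18.03
tcp_pos: [0.6049, -0.2344, 0.1269]
tool_rot: [-0.0, 0.986, -0.168, 0.001]
ft_force: [-0.2, 0.5, -2.8]
width: 0.0265
t 18.03 tcp [ 0.6049 -0.2344  0.1269] yang -109.38 w 0.0265 f [-0.2  0.5 -2.8]
cm [-0.05 -0.02  0.19] rot [-0.001 -0.002  0.   ]
```

```bash
python3 -m inch '[[-0.03,0,0.5,0,0,0],[0,0,0,0,0,0]]'
python3 -m inch '[[0,0,0.5,0,0,0],[0,0,0,0,0,0]]'
python3 -m inch '[[0,0,0.5,0,0,0],[0,0,0,0,0,0]]'
python3 go.py .6045 -.234 .0781 -109.4
```

```text
time: 18.2
tcp_pos: [0.6047, -0.2345, 0.1215]
tool_rot: [-0.0, 0.986, -0.168, 0.001]
ft_force: [-0.2, -1.0, -3.2]
width: 0.0265
time: 18.37
tcp_pos: [0.6047, -0.2346, 0.1159]
tool_rot: [-0.0, 0.986, -0.168, 0.001]
ft_force: [-0.2, 0.6, -4.0]
width: 0.0264
time: 18.53
tcp_pos: [0.6047, -0.2346, 0.1104]
tool_rot: [-0.0, 0.986, -0.168, 0.001]
ft_force: [0.1, 0.2, -4.2]
width: 0.0264
t 18.53 tcp [ 0.6047 -0.2346  0.1104] yang -109.39 w 0.0264 f [ 0.1  0.2 -4.2]
cm [-0.05 -0.04  3.23] rot [-0.001 -0.003  0.   ]
```

Tip is well past the plate/housing joint (z ≈ 0.040) without contact force.

```bash
python3 -m inch '[[-0.02,-0.02,0.8,0,-0.002,0],[0,0,0,0,0,0]]'
python3 -m inch '[[0,0,0.8,0,0,0],[0,0,0,0,0,0]]'
python3 -m inch '[[0,0,0.7,0,0,0],[0,0,0,0,0,0]]'
python3 -m inch '[[0,0,0.4,0,0,0],[0,0,0,0,0,0]]'
python3 go.py .6045 -.234 .0781 -109.4
```

```text
time: 18.7
tcp_pos: [0.6048, -0.2345, 0.1017]
tool_rot: [-0.0, 0.986, -0.168, 0.001]
ft_force: [0.5, -0.3, -3.9]
width: 0.0265
time: 18.87
tcp_pos: [0.6048, -0.2346, 0.0927]
tool_rot: [-0.0, 0.986, -0.168, 0.001]
ft_force: [0.1, -0.3, -4.4]
width: 0.0264
time: 19.03
tcp_pos: [0.6048, -0.2346, 0.0848]
tool_rot: [-0.0, 0.986, -0.168, 0.001]
ft_force: [0.0, -0.6, -3.3]
width: 0.0264
time: 19.2
tcp_pos: [0.6048, -0.2345, 0.0801]
tool_rot: [-0.0, 0.986, -0.168, 0.0]
ft_force: [0.2, -0.9, -3.7]
width: 0.0264
t 19.2 tcp [ 0.6048 -0.2345  0.0801] yang -109.39 w 0.0264 f [ 0.2 -0.9 -3.7]
cm [-0.04 -0.04  0.2 ] rot [-0.001 -0.001  0.   ]
```

```bash
python3 -m inch '[[0,0,0.3,0,0,0],[0,0,0.3,0,0,0]]'
python3 -m inch '[[0,0,0.4,0,0,0],[0,0,0.4,0,0,0]]'
python3 go.py .6045 -.234 .0781 -109.4
```

```text
time: 19.37
tcp_pos: [0.6054, -0.2348, 0.0778]
tool_rot: [0.0, 0.986, -0.168, 0.002]
ft_force: [-13.6, 6.8, 34.2]
width: 0.0263
time: 19.53
tcp_pos: [0.6053, -0.2347, 0.0779]
tool_rot: [0.002, 0.986, -0.168, 0.004]
ft_force: [-10.8, 4.7, 25.1]
width: 0.0263
t 19.53 tcp [ 0.6053 -0.2347  0.0779] yang -109.34 w 0.0263 f [-10.8   4.7  25.1]
cm [-0.1  -0.04 -0.02] rot [ 0.002 -0.008  0.001]
```

Seated. Open without lifting, then retreat to the second dark bolt at (0.5338, 0.2567).

```bash
python3 -m inch '[[0,0,0,0,0,0],[0,0,0,0,0,0],[0,0,0,0,0,0],[0,0,0,0,0,0],[0,0,0,0,0,0]]' 0
python3 -m inch '[[0,0,-1.5,0,0,0],[0,0,-3,0,0,0],[0,0,-4,0,0,0],[0,0,-4,0,0,0],[0,0,-3,0,0,0]]' 0
python3 -m inch '[[0,-3,-1,0,0,-0.12],[0,-3,-1,0,0,-0.12],[0,-3,0,0,0,-0.12],[0,-3,0,0,0,-0.12],[0,-3,0,0,0,-0.12]]' 0
python3 go.py .5338 .2567 .25 -58.5
```

```text
time: 19.95
tcp_pos: [0.6064, -0.2351, 0.0814]
tool_rot: [0.003, 0.986, -0.168, 0.007]
ft_force: [-0.2, 0.4, -0.3]
width: 0.0842
time: 20.37
tcp_pos: [0.6024, -0.2328, 0.2316]
tool_rot: [-0.001, 0.986, -0.168, -0.003]
ft_force: [0.3, 0.2, 1.0]
width: 0.0852
time: 20.78
tcp_pos: [0.6192, -0.088, 0.2596]
tool_rot: [0.003, 0.991, 0.137, 0.004]
ft_force: [0.2, -0.6, -0.2]
width: 0.0857
t 20.78 tcp [ 0.6192 -0.088   0.2596] yang -74.22 w 0.0857 f [ 0.2 -0.6 -0.2]
cm [  1.15 -35.49   0.74] rot [ 0.007 -0.006 -0.274]
```

```bash
python3 -m inch '[[0,-4,0,0,0,-0.1],[0,-4,0,0,0,-0.1],[1,-4,0,0,0,-0.06],[1,-4,0,0,0,0],[1,-4,0,0,0,0]]' 0
python3 go.py .5338 .2567 .25 -58.5
python3 -m inch '[[1.5,-3.5,0,0,0,0],[1.5,-3.5,0,0,0,0],[1.5,-3.5,0,0,0,0],[0,0,0,0,0,0]]' 0
python3 go.py .5338 .2567 .25 -58.5
```

```text
time: 21.2
tcp_pos: [0.5576, 0.1094, 0.2559]
tool_rot: [0.003, 0.962, 0.273, 0.003]
ft_force: [0.7, 0.7, -0.1]
width: 0.0857
t 21.2 tcp [0.5576 0.1094 0.2559] yang -58.29 w 0.0857 f [ 0.7  0.7 -0.1]
cm [  5.72 -13.78   0.52] rot [ 0.007 -0.003  0.004]
time: 21.53
tcp_pos: [0.5358, 0.2336, 0.2548]
tool_rot: [0.002, 0.961, 0.276, 0.002]
ft_force: [-0.5, -0.2, -0.7]
width: 0.0854
t 21.53 tcp [0.5358 0.2336 0.2548] yang -57.95 w 0.0854 f [-0.5 -0.2 -0.7]
cm [ 1.05 -2.07  0.48] rot [ 0.004 -0.003  0.01 ]
```

```bash
python3 -m inch '[[0.9,-2.1,1.5,0.004,-0.003,0.01],[0,0,3,0,0,0],[0,0,3,0,0,0],[0,0,0,0,0,0]]' 0
python3 go.py .5338 .2567 .12 -58.5
python3 look.py e .565 -.175 .06 60 top
python3 - <<'E'
from h import *
p=dict(np.load("top_e.npz"));X,u,v=cloud(p);X=X+[.0004,.0018,0]
for nm,c,zm in(("drift",(.631,-.159),.09),("bolt1",(.6046,-.2345),.08),("fb",(.4818,-.1909),.08)):
    m=(np.hypot(X[:,0]-c[0],X[:,1]-c[1])<.011)&(X[:,2]>zm);print(nm,m.sum(),np.median(X[m][:,2]).round(4))
E
```

```text
time: 21.87
tcp_pos: [0.5322, 0.2606, 0.1779]
tool_rot: [0.0, 0.962, 0.274, 0.002]
ft_force: [-0.1, 0.1, -0.0]
width: 0.0856
t 21.87 tcp [0.5322 0.2606 0.1779] yang -58.23 w 0.0856 f [-0.1  0.1 -0. ]
cm [-0.09  0.41  5.79] rot [ 0.001 -0.004  0.005]
top 318 151 5
drift 132 0.1076
bolt1 137 0.0999
fb 135 0.0858
```

View pics/top_e.png

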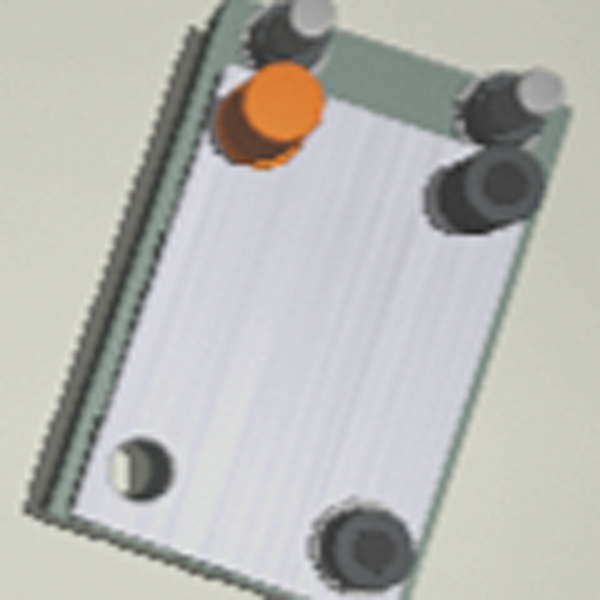

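Drift top at 107.6 mm (expected 108) and bolt 1 top at 99.9 mm (expected 100): both are home. Now the second bolt.

```bash
python3 -m inch '[[-0.1,0.4,1.5,0.001,-0.004,0.004],[0,0,2,0,0,0],[0,0,0,0,0,0]]' 0
python3 go.py .5338 .2567 .1 -58.5
python3 -m inch '[[0,0,0.5,0,0,0],[0,0,0,0,0,0]]' 0
python3 go.py .5338 .2567 .1 -58.5
```

```text
time: 22.17
tcp_pos: [0.5375, 0.2562, 0.1502]
tool_rot: [0.001, 0.963, 0.271, 0.005]
ft_force: [-0.6, -0.5, -0.4]
width: 0.0852
t 22.17 tcp [0.5375 0.2562 0.1502] yang -58.54 w 0.0852 f [-0.6 -0.5 -0.4]
cm [-0.34 -0.26  5.02] rot [ 0.004 -0.01  -0.001]
time: 22.33
tcp_pos: [0.5392, 0.2558, 0.1484]
tool_rot: [0.001, 0.963, 0.271, 0.007]
ft_force: [-0.4, -0.5, -0.4]
width: 0.0857
t 22.33 tcp [0.5392 0.2558 0.1484] yang -58.6 w 0.0857 f [-0.4 -0.5 -0.4]
cm [-0.48 -0.39  4.83] rot [ 0.005 -0.014 -0.002]
```

```bash
python3 -m inch '[[-0.45,-0.37,1.5,0.005,-0.014,0],[0,0,1.8,0,0,0],[0,0,0,0,0,0]]' 0
python3 go.py .5338 .2567 .1 -58.5
python3 -m inch '[[-0.2,-0.15,1.0,0,-0.006,0],[0,0,0,0,0,0]]' 0
python3 go.py .5338 .2567 .08 -58.5
```

```text
time: 22.58
tcp_pos: [0.5351, 0.2569, 0.1178]
tool_rot: [0.0, 0.963, 0.27, 0.003]
ft_force: [-0.6, -1.5, -1.2]
width: 0.085
t 22.58 tcp [0.5351 0.2569 0.1178] yang -58.64 w 0.085 f [-0.6 -1.5 -1.2]
cm [-0.13 -0.06  1.78] rot [ 0.002 -0.006 -0.002]
time: 22.75
tcp_pos: [0.5324, 0.2573, 0.1079]
tool_rot: [0.001, 0.963, 0.27, -0.0]
ft_force: [-0.2, 0.3, 0.1]
width: 0.0851
t 22.75 tcp [0.5324 0.2573 0.1079] yang -58.64 w 0.0851 f [-0.2  0.3  0.1]
cm [0.09 0.11 2.79] rot [ 0.002  0.001 -0.002]
```

```bash
python3 -m inch '[[0,0.05,1.3,0.002,0,0],[-0.1,0,1.2,0,-0.003,0],[0,0,0,0,0,0]]' 0
python3 go.py .5338 .2567 .08 -58.5
python3 -m inch '[[0,0,0,0,0,0]]' 0
python3 go.py .5338 .2567 .08 -58.5
```

```text
time: 23.0
tcp_pos: [0.5324, 0.2567, 0.0835]
tool_rot: [0.001, 0.963, 0.271, -0.001]
ft_force: [-0.7, -0.0, 0.4]
width: 0.0851
t 23.0 tcp [0.5324 0.2567 0.0835] yang -58.61 w 0.0851 f [-0.7 -0.   0.4]
cm [0.12 0.07 0.35] rot [ 0.001  0.001 -0.002]
time: 23.08
tcp_pos: [0.5324, 0.2568, 0.0836]
tool_rot: [0.001, 0.963, 0.27, -0.001]
ft_force: [0.2, 0.2, -0.6]
width: 0.0854
t 23.08 tcp [0.5324 0.2568 0.0836] yang -58.61 w 0.0854 f [ 0.2  0.2 -0.6]
cm [0.12 0.08 0.36] rot [ 0.001  0.002 -0.002]
```

```bash
python3 -m inch '[[0.12,0.08,0.36,0,0.001,0],[0,0,0,0,0,0],[0,0,0,0,0,0]]' 0.6
python3 go.py .5338 .2567 .08 -58.5
python3 -m inch '[[0,0,0,0,0,0],[0,0,0,0,0,0],[0,0,0,0,0,0],[0,0,0,0,0,0],[0,0,0,0,0,0]]' 1
python3 go.py .5338 .2567 .08 -58.5
```

```text
time: 23.33
tcp_pos: [0.5346, 0.2569, 0.081]
tool_rot: [0.001, 0.963, 0.271, 0.001]
ft_force: [0.5, 0.2, 0.5]
width: 0.0515
t 23.33 tcp [0.5346 0.2569 0.081 ] yang -58.6 w 0.0515 f [0.5 0.2 0.5]
cm [-0.08 -0.02  0.1 ] rot [ 0.001 -0.001 -0.002]
time: 23.75
tcp_pos: [0.5348, 0.257, 0.0818]
tool_rot: [0.001, 0.963, 0.271, 0.001]
ft_force: [-0.9, 0.4, 0.3]
width: 0.0266
t 23.75 tcp [0.5348 0.257  0.0818] yang -58.6 w 0.0266 f [-0.9  0.4  0.3]
cm [-0.1  -0.03  0.18] rot [ 0.002 -0.002 -0.002]
```

```bash
python3 -m inch '[[0,0,-1,0,0,0],[0,0,-2,0,0,0],[0,0,-3,0,0,0],[0,0,-4,0,0,0],[0,0,-4,0,0,0]]'
python3 -m inch '[[0,0,-3,0,0,0],[0,0,-1,0,0,0],[0,0,0,0,0,0]]'
python3 -m inch '[[0,3,0,0,0,0.12],[0,3,0,0,0,0.12],[0,3,0,0,0,0.12],[-1,3,0,0,0,0.12],[-1,3,0,0,0,0.12]]'
python3 go.py .508 -.1157 .25 -109.4
```

```text
time: 24.17
tcp_pos: [0.5315, 0.2561, 0.2193]
tool_rot: [0.0, 0.963, 0.27, -0.008]
ft_force: [0.7, -0.6, -3.7]
width: 0.0267
time: 24.42
tcp_pos: [0.5329, 0.2566, 0.2721]
tool_rot: [0.0, 0.963, 0.27, -0.001]
ft_force: [0.6, -0.1, -2.7]
width: 0.0266
time: 24.83
tcp_pos: [0.5566, 0.1136, 0.2697]
tool_rot: [-0.0, 0.999, -0.033, -0.002]
ft_force: [0.1, -1.2, -3.2]
width: 0.0262
t 24.83 tcp [0.5566 0.1136 0.2697] yang -93.73 w 0.0262 f [ 0.1 -1.2 -3.2]
cm [-3.35 23.2   1.98] rot [0.    0.005 0.273]
```

```bash
python3 -m inch '[[-0.5,3.5,0,0,0.005,0.1],[0,3.5,0,0,0,0.1],[0.5,4,0,0,0,0.06],[0.5,4,0,0,0,0],[0.5,3.5,0,0,0,0]]'
python3 go.py .508 -.1157 .2 -109.4
```

```text
time: 25.25
tcp_pos: [0.5161, -0.0756, 0.2642]
tool_rot: [-0.0, 0.985, -0.171, -0.005]
ft_force: [1.3, 0.4, -3.3]
width: 0.0263
t 25.25 tcp [ 0.5161 -0.0756  0.2642] yang -109.68 w 0.0263 f [ 1.3  0.4 -3.3]
cm [0.66 4.04 6.42] rot [ 0.001  0.011 -0.005]
```

```bash
python3 -m inch '[[0.4,2.7,0.5,0,0.008,0],[0.1,1,1,0,0,0],[0,0,2,0,0,0],[0,0,2,0,0,0],[0,0,0,0,0,0]]'
python3 go.py .5083 -.1157 .155 -109.4
```

```text
time: 25.67
tcp_pos: [0.503, -0.1213, 0.2039]
tool_rot: [0.0, 0.984, -0.176, -0.005]
ft_force: [0.1, 0.3, -3.5]
width: 0.0261
t 25.67 tcp [ 0.503  -0.1213  0.2039] yang -110.32 w 0.0261 f [ 0.1  0.3 -3.5]
cm [ 0.35 -0.72  4.88] rot [ 0.002  0.009 -0.016]
```

```bash
python3 -m inch '[[0.33,-0.65,1,0.002,0.009,-0.016],[0,0,1.2,0,0,0],[0,0,0,0,0,0]]'
python3 go.py .5083 -.1157 .155 -109.4
python3 look.py f .508 -.1157 .14 50 side
python3 pin.py side_f.npz
```

```text
time: 25.92
tcp_pos: [0.5074, -0.1157, 0.1809]
tool_rot: [-0.0, 0.986, -0.168, -0.002]
ft_force: [-0.5, -1.1, -3.4]
width: 0.0267
t 25.92 tcp [ 0.5074 -0.1157  0.1809] yang -109.39 w 0.0267 f [-0.5 -1.1 -3.4]
cm [ 0.09 -0.03  2.59] rot [-0.     0.003  0.   ]
side 262 119 6
-0.018 -0.028 36 mean x,y [-1.3  9.2] x range [-9.8  7.6]
-0.028 -0.036 32 mean x,y [0.3 9. ] x range [-8.4  9.3]
-0.036 -0.045 33 mean x,y [-0.1  9.1] x range [-9.1  8.7]
-0.045 -0.055 34 mean x,y [-0.5  9.4] x range [-9.5  8.1]
-0.055 -0.065 39 mean x,y [-1.6  8.9] x range [-10.    7.5]
-0.065 -0.08 15 mean x,y [-0.7  8.7] x range [-8.   6.3]
```

View pics/side_f.png

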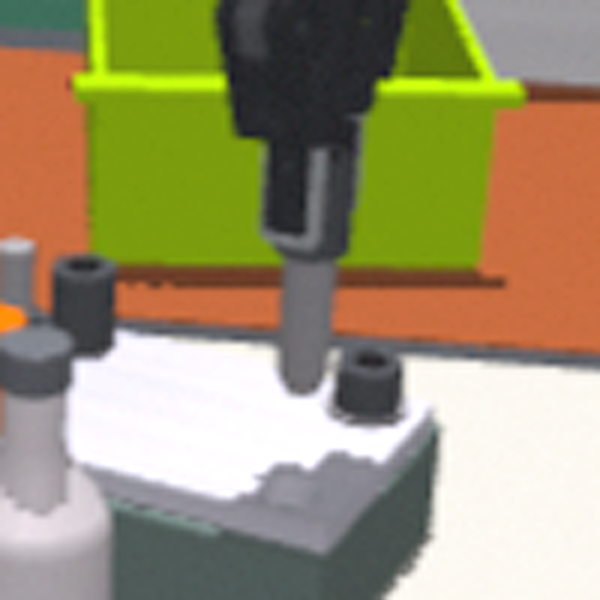

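```bash
python3 -m inch '[[0.05,0,1.0,0,0.001,0],[-0.05,0,1.0,0,0,0],[0,0,0,0,0,0]]'
python3 go.py .5083 -.1159 .145 -109.4
python3 -m inch '[[-0.1,0,0.6,0,-0.002,0],[0,0,0,0,0,0]]'
python3 go.py .5083 -.1159 .135 -109.4
```

```text
time: 26.22
tcp_pos: [0.5088, -0.1157, 0.1642]
tool_rot: [0.0, 0.986, -0.168, 0.001]
ft_force: [-0.4, -1.1, -3.2]
width: 0.0263
t 26.22 tcp [ 0.5088 -0.1157  0.1642] yang -109.33 w 0.0263 f [-0.4 -1.1 -3.2]
cm [-0.04  0.03  1.92] rot [ 0.    -0.003  0.001]
time: 26.38
tcp_pos: [0.508, -0.1154, 0.1588]
tool_rot: [0.0, 0.986, -0.168, 0.001]
ft_force: [0.0, -0.1, -3.3]
width: 0.0266
t 26.38 tcp [ 0.508  -0.1154  0.1588] yang -109.32 w 0.0266 f [ 0.  -0.1 -3.3]
cm [0.04 0.04 2.38] rot [ 0.    -0.002  0.001]
```

```bash
python3 -m inch '[[0,0.03,0.8,0,-0.001,0],[-0.03,0,0.7,0,0,0],[0,0,0,0,0,0]]'
python3 go.py .5083 -.1159 .135 -109.4
python3 -m inch '[[0,0,0.6,0,0,0],[0,0,0,0,0,0]]'
python3 go.py .5083 -.1159 .135 -109.4
```

```text
time: 26.63
tcp_pos: [0.508, -0.1157, 0.1434]
tool_rot: [0.0, 0.986, -0.168, 0.001]
ft_force: [-1.1, -0.1, -1.9]
width: 0.0261
t 26.63 tcp [ 0.508  -0.1157  0.1434] yang -109.32 w 0.0261 f [-1.1 -0.1 -1.9]
cm [0.03 0.01 0.84] rot [ 0.001 -0.002  0.001]
time: 26.8
tcp_pos: [0.508, -0.1158, 0.1366]
tool_rot: [0.0, 0.986, -0.168, 0.001]
ft_force: [-0.1, -0.4, -2.3]
width: 0.0265
t 26.8 tcp [ 0.508  -0.1158  0.1366] yang -109.32 w 0.0265 f [-0.1 -0.4 -2.3]
cm [0.04 0.   0.16] rot [ 0.001 -0.002  0.001]
```

```bash
python3 -m inch '[[0.03,0,0.5,0,0,0],[0,0,0,0,0,0]]'
python3 -m inch '[[0,0,0.5,0,0,0],[0,0,0,0,0,0]]'
python3 -m inch '[[0,0,0.5,0,0,0],[0,0,0,0,0,0]]'
python3 -m inch '[[0,0,0.5,0,0,0],[0,0,0,0,0,0]]'
python3 go.py .5083 -.1159 .08 -109.4
```

```text
time: 26.97
tcp_pos: [0.5084, -0.1159, 0.131]
tool_rot: [0.0, 0.986, -0.168, 0.001]
ft_force: [0.1, 0.4, -2.6]
width: 0.0262
time: 27.13
tcp_pos: [0.5085, -0.116, 0.1256]
tool_rot: [0.001, 0.986, -0.168, 0.001]
ft_force: [0.6, -0.1, -2.9]
width: 0.0262
time: 27.3
tcp_pos: [0.5086, -0.1161, 0.1202]
tool_rot: [0.001, 0.986, -0.168, 0.001]
ft_force: [-0.3, -0.1, -3.5]
width: 0.0263
time: 27.47
tcp_pos: [0.5086, -0.1161, 0.1146]
tool_rot: [0.001, 0.986, -0.168, 0.001]
ft_force: [0.8, 0.7, -3.7]
width: 0.0265
t 27.47 tcp [ 0.5086 -0.1161  0.1146] yang -109.33 w 0.0265 f [ 0.8  0.7 -3.7]
cm [-0.05 -0.01  3.46] rot [ 0.001 -0.003  0.001]
```

```bash
python3 -m inch '[[-0.02,0,0.8,0,-0.002,0],[0,0,0,0,0,0]]'
python3 -m inch '[[0,0,0.8,0,0,0],[0,0,0,0,0,0]]'
python3 -m inch '[[0,0,0.8,0,0,0],[0,0,0,0,0,0]]'
python3 -m inch '[[0,0,0.5,0,0,0],[0,0,0,0,0,0]]'
python3 go.py .5083 -.1159 .08 -109.4
```

```text
time: 27.63
tcp_pos: [0.5085, -0.1161, 0.106]
tool_rot: [0.0, 0.986, -0.168, 0.0]
ft_force: [-0.9, 0.5, -2.9]
width: 0.0262
time: 27.8
tcp_pos: [0.5085, -0.1162, 0.097]
tool_rot: [0.001, 0.986, -0.168, 0.0]
ft_force: [-0.6, -0.8, -3.7]
width: 0.0263
time: 27.97
tcp_pos: [0.5085, -0.1162, 0.088]
tool_rot: [0.0, 0.986, -0.168, 0.0]
ft_force: [0.1, 0.6, -3.4]
width: 0.0262
time: 28.13
tcp_pos: [0.5085, -0.1162, 0.0822]
tool_rot: [0.0, 0.986, -0.168, 0.0]
ft_force: [0.1, -0.8, -2.6]
width: 0.0265
t 28.13 tcp [ 0.5085 -0.1162  0.0822] yang -109.33 w 0.0265 f [ 0.1 -0.8 -2.6]
cm [-0.03 -0.02  0.22] rot [ 0.001 -0.     0.001]
```

```bash
python3 -m inch '[[0,0,0.3,0,0,0],[0,0,0.3,0,0,0]]'
python3 -m inch '[[0,0,0.4,0,0,0],[0,0,0.4,0,0,0]]'
python3 -m inch '[[0,0,0,0,0,0],[0,0,0,0,0,0],[0,0,0,0,0,0],[0,0,0,0,0,0],[0,0,0,0,0,0]]' 0
python3 -m inch '[[0,0,-1.5,0,0,0],[0,0,-3,0,0,0],[0,0,-4,0,0,0],[0,0,-4,0,0,0],[0,0,-3,0,0,0]]' 0
python3 go.py .4 .05 .3 -109.4
```

```text
time: 28.3
tcp_pos: [0.5097, -0.1166, 0.0793]
tool_rot: [0.001, 0.986, -0.168, 0.002]
ft_force: [-16.0, 5.8, 56.1]
width: 0.0263
time: 28.47
tcp_pos: [0.5098, -0.1166, 0.0794]
tool_rot: [0.002, 0.986, -0.168, 0.005]
ft_force: [-16.0, 5.3, 43.4]
width: 0.0267
time: 28.88
tcp_pos: [0.511, -0.117, 0.0827]
tool_rot: [0.003, 0.986, -0.168, 0.008]
ft_force: [0.3, -0.0, 0.7]
width: 0.0842
time: 29.3
tcp_pos: [0.5064, -0.1149, 0.2349]
tool_rot: [0.0, 0.986, -0.168, -0.001]
ft_force: [0.4, -0.7, -0.6]
width: 0.0856
t 29.3 tcp [ 0.5064 -0.1149  0.2349] yang -109.33 w 0.0856 f [ 0.4 -0.7 -0.6]
cm [-15.51 -12.03  -6.48] rot [0.001 0.002 0.001]
```

Seated (56 N peak while pressing). Back the arm off to see everything.

```bash
python3 -m inch '[[-2.5,-2.5,-1,0,0,0],[-2.5,-2.5,-1,0,0,0],[-2.5,-2.5,-1,0,0,0],[-2.5,-2.5,-1,0,0,0],[-2.5,-2.5,0,0,0,0]]' 0
python3 -m inch '[[-2,0,0,0,0,0],[-2,-2,0,0,0,0],[0,0,0,0,0,0],[0,0,0,0,0,0]]' 0
python3 look.py g .555 0 .06 149
python3 look.py h .565 -.175 .06 60 top
python3 - <<'E'
from h import *
p=dict(np.load("top_h.npz"));X,u,v=cloud(p);X=X+[.0004,.0018,0]
for nm,c,zm in(("drift",(.631,-.159),.09),("bolt1",(.6046,-.2345),.08),("bolt2",(.5085,-.116),.08),("fb",(.4818,-.1909),.08)):
    m=(np.hypot(X[:,0]-c[0],X[:,1]-c[1])<.011)&(X[:,2]>zm);print(nm,m.sum(),np.median(X[m][:,2]).round(4))
p=dict(np.load("top_g.npz"));X,u,v=cloud(p)
m=(np.hypot(X[:,0]-.59,X[:,1]+.0125)<.03)&(X[:,2]>.165);print("oil top",X[m].mean(0).round(4));
X0=cloud(dict(np.load("top0.npz")))[0];m=(np.hypot(X0[:,0]-.59,X0[:,1]+.0125)<.03)&(X0[:,2]>.165);print("oil top before",X0[m].mean(0).round(4))
E
```

```text
time: 29.72
tcp_pos: [0.4318, 0.044, 0.2808]
tool_rot: [0.002, 0.985, -0.172, 0.005]
ft_force: [1.2, 0.7, 0.9]
width: 0.0855
time: 30.05
tcp_pos: [0.3963, 0.0829, 0.2805]
tool_rot: [0.001, 0.986, -0.169, 0.005]
ft_force: [0.9, -1.2, 0.2]
width: 0.0853
top 130 68 2
side 134 77 2
top 318 151 5
drift 133 0.1074
bolt1 137 0.0996
bolt2 138 0.0997
fb 134 0.0857
oil top [ 0.5901 -0.0126  0.1692]
oil top before [ 0.59   -0.0125  0.1694]
```

View pics/top_g.png

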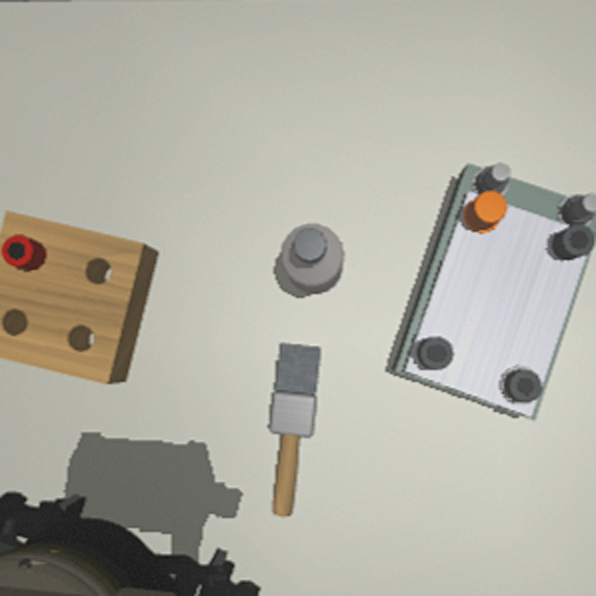

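View pics/side_g.png

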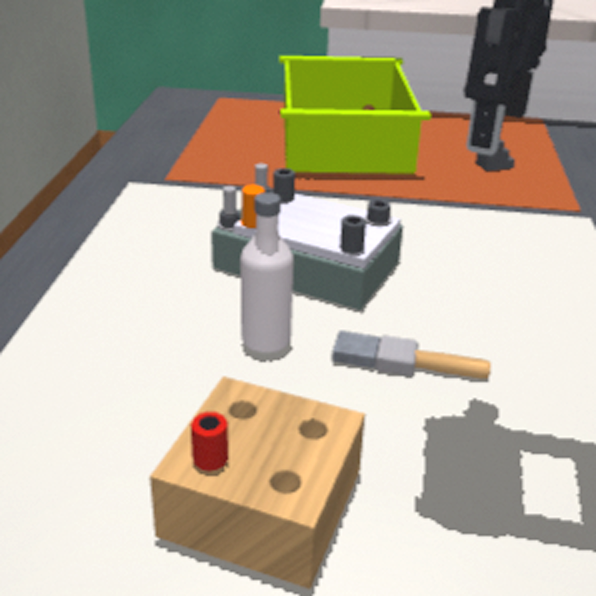

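View pics/top_h.png

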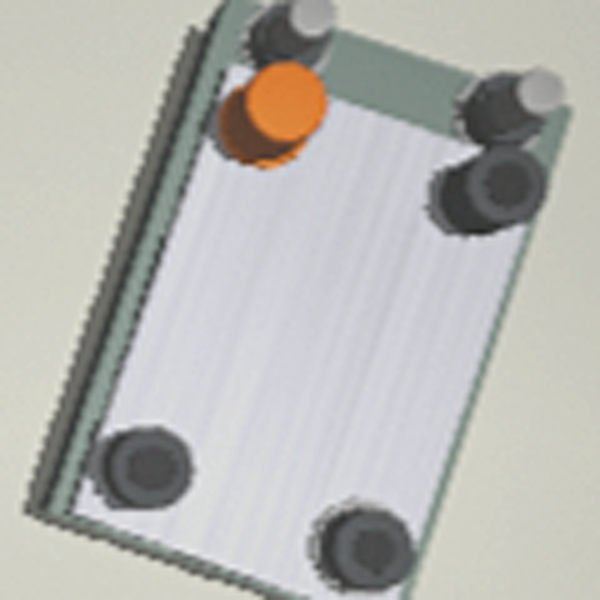

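All three pieces are down, the scrap is still in the rack, the bottle and brush haven't moved, and the arm is clear.

```bash
python3 -c "
from station import job;print(job.finish_job())"
```

```text
the job is handed in; nothing more can be done
None
```

I pushed the orange drift pin fully home first, which brought the plate back in line. Then I put one dark bolt in hole 1 and the other in hole 2, backed the arm clear and handed the job in at about 30 s.

**Seating:** the last top-camera heights put all three heads down on the plate. The same camera also read known heights (the plate top and the bolt already fitted) about 0.3–0.6 mm low.

| Piece | Measured head top | Expected |
|---|---|---|
| Drift pin | 107.4 mm | 108 mm |
| Bolt in hole 1 | 99.6 mm | 100 mm |
| Bolt in hole 2 | 99.7 mm | 100 mm |

**Plate:** I did not measure the plate's final angle directly. After the drift went in, the two free holes lay within about 0.6 mm of where the housing's holes should be, and both bolts dropped in without resistance.

**Other items:** the scrap bolt is still in the rack. The oil bottle reads within 0.2 mm of its starting position. I checked the brush only by eye, and it looks unmoved.

**Forces:** pressing the pieces home peaked at about 58 N at the wrist in the readings I took, against the 120 N limit.

**Disagreement:** the two cameras put objects 5–6 mm apart in y when I located them by pixel position. I settled this by comparing depth readings with the gripper's known finger positions. The grips and insertions then met almost no side force, which supports that correction.

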